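# Press an infrared pellet in the locking-plier hand press

## Robot

A 6-joint arm with a two-finger parallel gripper is mounted at the origin on the work surface. World frame = base frame: x ahead of the robot, y to its left, z up, the work surface at z = 0. Lengths are in m, angles in degrees, forces in N, time in s.
With the tool pointing down it reaches from about 0.35 to 0.875 m from the base axis. Payload 4.2 kg.
Tool frame: the origin (TCP) lies at the very end of the fingers, on their centre line; the grasp point (between the pads) lies 19 mm behind it (tcp_to_grasp is the z of the grasp point in the tool frame, in m); z points along the fingers, y is the direction in which the jaws open and shut (so a half turn about z gives the same grasp; the last joint's range is limited). The gripper opens to 87 mm and grips with 3 to 60 N. Pads are 19 mm wide; open, the fingers measure 117 mm over their backs; the gripper's body (75 mm by 190 mm) begins 51 mm behind the grasp point.
Start: joints at [86.093, 22.042, 0.453, 0, -68.411, -14.817], TCP at [0.201, 0.592, 0.223] pointing down, gripper open.
Joint ranges: [-179.83, 179.83], [-69.29, 118.12], [-61.27, 80.66], [-181.25, 117.63], [-171.15, -9.14], [-177.46, 177.46]. Speed limits (degrees/s): [159.86, 159.86, 180, 180, 180, 180].

## Interface

Orientations are given as a 3x3 rotation matrix whose columns are the frame's x, y, z axes.
In Python, from station import sense, capture, camera_params, finish_job, tcp_to_grasp gives the robot as it stands.
- The arm moves only by the shell command python3 -m inch 'ROWS'. ROWS is JSON, a list of rows, each an object of numbers: "jaw": the closure in counts, from 0 (fully open) to 255 (shut); "x", "y", "z": the shift along the world's x, y, z normalised to -1 to 1, where 1 is 0.06 m; "ax", "ay", "az": the turn, a rotation vector about the world's x, y, z normalised to -1 to 1, where 1 is 10 degrees. A call has 1 to 12 rows; each row shifts and turns the pose as measured when the row begins; what a row does not reach is not made up. A row lasts 1/8 s, in which the tool goes at most 62.5 mm and 10.7 degrees, less where a joint would pass 70% of its speed; a pose out of reach is approached as far as the arm can. A call with a number of a shift or a turn outside -1 to 1 is refused whole. A call with a gripper value outside its range is refused whole. The fingers move at their own pace and stop on an object; the grip force is fixed at half the most. Time passes only in rows, so rows that do not move let the fingers close. It gives the time, the measured TCP pose, the force and the opening at its end, in the units of the state.
- sense(): the state, without advancing time (a new reading comes with each control period).
- capture(name): name is "side" or "top" or "wrist"; returns the picture (400x640x3 uint8, red, green, blue); there is no depth.
- camera_params(name): a dict with "vfov" (degrees; the focal length in pixels is half the picture's height over the tangent of half this angle, whatever the lens; pixels are square), "cx", "cy" (the principal point, pixels), "R" (3x3) and "t" (3): a world point X has camera coordinates R X + t. Camera axes: x right, y down, z forward; pixel columns grow to the right and rows downward; lengths in m; the calibration is good to about 2 mm. The wrist camera is an equidistant fisheye: a pixel r from the principal point sees the ray r / f radians off the axis. A picture is of the moment at which its call begins: read the wrist's pose just before it. camera_params takes no time and is no camera call; for the wrist camera it gives the pose at the moment of the call.
- finish_job(): hands the job in, once; it reports no verdict.
The state is a dict: "time_s": time; "joints": joint angles; "joint_velocities": joint speeds; "effort": joint torques, N m; "tcp_pos": TCP position; "ee_rot": TCP orientation; "wrist_force": force on the tool from outside, world axes, zero at the start; "moment": the same for the moment, N m; "gripper_width": opening from 0.0 (shut) to 1.0 (fully open).
Only numpy, scipy, OpenCV 4.12 (cv2) and the standard library are available. Lean on these libraries where they do the work, as an engineer would, in place of code of your own. Each camera call takes 0.05 s, during which the arm holds its last target.

## Task

Press the pellet: set the little steel die block upright in the nest of the plier press, its brass plugs facing the two jaws, and let go of it. Squeeze the blue handles together until they snap over centre and stay shut by themselves, with no more force than that takes (never above 40 N on a handle or 35 N on the red lever), and leave the die clamped like that, hands off, for two seconds. Then pull the red release lever in towards the blue handle beside it so that the press springs fully open again, and leave the die standing in its nest; do not disturb the vial, the mortar or the flask.

Things in the scene. Friction and masses are not known exactly. Their poses are not given: they have to be found in the camera images.
- press: locking-plier pellet press, 260 mm long, on a white cast base screwed to the bench. Origin on the bench under the nest; z up; x points away from the handles, along the pliers; y points to the fixed jaw. The pliers work in the level plane z = 62 mm. Fixed parts: base (to z 14), pedestal and nest, fixed jaw at +y, fixed handle towards -x. Jaw pivot at x -56, y +4; its hub is 20 wide
- nest (a point): centre of the nest floor, 46 mm above the bench; axes as the press. The floor is 30 mm in y and 32 mm in x between two lips at x = +-16 (die play 2 mm each side), 6 mm high, then flared outward to +-23 at 10 mm. Fixed anvil face at y = +16; the ram comes from -y, its tip at y = -22 when open, so the die fits with its centre from y = -7 to +1. Next obstacle beyond the lips: the hub, at x = -46
- ram_tip (a point): tip of the sprung brass-nosed ram on the moving jaw (round, 16 mm across, 62 mm above the bench). It faces +y of the press and meets the die when the handles are squeezed, pushing it against the fixed anvil; it holds the die with some 35 to 75 N when locked
- ram: the sprung ram on the moving jaw that presses on the die; see ram_tip
- die_center (a point): centre of the die, a loose steel block 28 (x) x 24 (y) x 32 (z) mm with a blue band near its top and a brass plug 14 mm across standing 3 mm out of each y face (30 mm over the plugs), 0.11 to 0.23 kg. It stands upright on the bench, centre 16 mm up. In the nest its y axis lies along the press's y, either way round
- die: the die block; origin at the centre of its underside, axes as die_center
- fixed_handle (a point): point on the centre line of the fixed handle, 62 mm up, at press x = -130 mm; the handle is 16 mm wide, 20 mm tall (z 52 to 72) and slants 0.18 rad (y falls towards the tail). It ends at x = -160, its dark adjusting knob at x = -188
- handle_grip (a point): point on the centre line of the moving (-y side) handle, 13 mm wide, 20 mm tall, z 62; where to squeeze, opposite fixed_handle. Open it is 44 to 47 mm from fixed_handle; when locked the two handles run parallel here. Squeezing takes a force that rises to 10 to 23 N here (hidden screw setting), fades and reverses as it snaps over centre after some 20 to 26 mm, then meets a hard stop 2 to 3 mm on
- handle: moving blue handle, carries the release lever; its origin is its pivot on the jaw (locked: press x -66, y -24 mm). Open, it stands turned 0.39 to 0.49 rad counter-clockwise (from above) from the press; locked, about 0. A weak spring (5 N) holds it open
- handle_tail (a point): point on the centre line of the moving handle near its tail, beside release_tab; here the handle is 10 mm wide and 20 mm tall. It is 74 mm behind handle_grip along the handle
- release_tab (a point): middle of the red end of the release lever, a tab 36 mm long, 5 mm thick, 17 mm tall, z 62, lying on the inner (fixed handle) side of the moving handle, 16 mm from handle_tail, 9 mm of air between, 24 mm over both. Locked, it is at press x = -204, 16 mm clear of the fixed handle's knob. Pull or pinch it towards the handle (-y of the press): 5 to 22 N
- release (a joint): turn of the red release lever on the moving handle: 0 at rest (sprung back), 0.15 rad pulled home against the handle; the lock lets go between 0.05 and 0.1
- vial: bystander: clear sample vial with a yellow cap, 26 mm across, 55 mm tall; origin at its foot
- mortar: bystander: small white mortar bowl, 64 mm across, 35 mm tall; origin at its foot
- flask: bystander: clear bottle with white cap, 60 mm across, 130 mm tall; origin at its foot

How it is judged (in metres and radians):
On the way, in this order (a step that is already met when the one before it is completed fails the run):
1. the die stands upright in the nest, let go, jaws still open (z of die_center in the frame of nest between 0.013 and 0.019 m and x of die_center in the frame of nest between -0.005 and 0.005 m and y of die_center in the frame of nest between -0.007 and 0.007 m and angle between die_center's own z axis and vertical below 0.1 rad and angle between the x axis of die_center and the x axis of nest, either way round below 0.2 rad and contact force between the fingers and die below 0.2 N and contact force between ram and die below 0.5 N), for 0.2 s.
2. the handles are locked over centre: the ram holds the die with more than 20 N while the robot touches neither the handles nor the lever, for 2 s (contact force between ram and die above 20 N and contact force between the fingers and handle below 0.2 N and contact force between the fingers and press below 0.2 N and contact force between the fingers and release below 0.2 N and z of die_center in the frame of nest between 0.013 and 0.019 m and x of die_center in the frame of nest between -0.005 and 0.005 m and y of die_center in the frame of nest between -0.007 and 0.007 m and angle between die_center's own z axis and vertical below 0.1 rad and angle between the x axis of die_center and the x axis of nest, either way round below 0.2 rad), for 2 s.
3. the release lever is pulled (past 0.03 rad) while the die is still clamped (value of joint release above 0.03 rad and contact force between ram and die above 8 N).
At the end, for the whole second after the job is handed in: The die stands at rest upright in the nest (within 5 mm along and 7 mm across, turned less than 0.2 rad), the ram is off it, the moving handle is back at its open place (within 6 mm), the release lever is back at rest (below 0.03 rad) and the robot touches nothing (z of die_center in the frame of nest between 0.013 and 0.019 m and x of die_center in the frame of nest between -0.005 and 0.005 m and y of die_center in the frame of nest between -0.007 and 0.007 m and angle between die_center's own z axis and vertical below 0.1 rad and angle between the x axis of die_center and the x axis of nest, either way round below 0.2 rad and contact force between ram and die below 0.5 N and distance of handle_grip from where it was at the start of the episode below 0.006 m and value of joint release below 0.03 rad and linear speed of die below 0.01 m/s).
It fails at once if the moving handle is squeezed or struck with more than 40 N (off the lever), or the whole press, both handles together, with more than 80 N ((contact force between the fingers and handle above 40 N and contact force between the fingers and release below 0.5 N) or contact force between the fingers and press above 80 N).
It fails at once if the release lever is pulled with more than 35 N (contact force between the fingers and release above 35 N).
It fails at once if a bystander (vial, mortar, flask) is moved more than 25 mm or tipped (distance of any of vial, mortar, flask from where it was at the start of the episode above 0.025 m or angle between any of vial, mortar, flask's own z axis and vertical above 0.4 rad).
It also fails if it takes over 72 s, if anything falls off the work surface, if the arm or the gripper's body presses on something with over 40 N, if the wrist force passes 120 N, or if a joint passes its speed limit or range.

## Working session

There is one attempt and no reset: what is moved stays moved. The work goes in short steps, Python scripts to look and compute and a shell command to move; the robot and the scene stay as the last step left them, time stands still between calls to the robot, and variables do not carry over. Pictures are saved under pics/ and viewed, and the job is handed in when it is done.

```bash
ls; mkdir -p pics; python3 - <<'E'
from station import *
import cv2,numpy as np
print(sense())
for n in ["side","top","wrist"]:
    p=camera_params(n);print(n,p)
    cv2.imwrite(f"pics/{n}0.png",capture(n)[:,:,::-1])
print(tcp_to_grasp)
E
```

```text
pics
{'time_s': 0.0, 'joints': array([ 8.60898666e+01,  2.20903701e+01,  3.79753061e-01, -2.95502648e-02,
       -6.84114157e+01, -1.48162388e+01]), 'joint_velocities': array([ 0.00139617,  0.05919221, -0.04168475,  0.02861554,  0.10592533,
       -0.05191336]), 'effort': array([-3.37531546e-04, -3.90666711e+01,  1.87404460e+01,  4.22001511e+00,
        1.09996230e-02, -1.95015400e-04]), 'tcp_pos': array([0.20044444, 0.59134499, 0.2214621 ]), 'ee_rot': array([[ 9.47001526e-01, -3.21228456e-01, -6.23689621e-04],
       [-3.21229051e-01, -9.46999218e-01, -2.09216452e-03],
       [ 8.14291943e-05,  2.18163022e-03, -9.99997617e-01]]), 'wrist_force': array([-1.10782773, -0.04320487,  0.36910927]), 'moment': array([-0.0082514 ,  0.00256181,  0.01213745]), 'gripper_width': 0.9979546113776313}
side {'vfov': 57.45519424089377, 'cx': 322.4594221738252, 'cy': 197.91798147749302, 'R': array([[-0.97736916, -0.21065074, -0.01938558],
       [-0.10646918,  0.56903005, -0.81539507],
       [ 0.18279455, -0.79487802, -0.57858023]]), 't': array([0.55316534, 0.15203801, 0.86801009])}
top {'vfov': 54.709418514463174, 'cx': 321.3902627195668, 'cy': 200.05345013619484, 'R': array([[-0.01981385, -0.99977699,  0.00730658],
       [-0.9825678 ,  0.01812064, -0.18501934],
       [ 0.18484568, -0.01084516, -0.98270772]]), 't': array([-0.02908058,  0.56413827,  0.86683625])}
wrist {'vfov': 65.70646984690485, 'cx': 318.22366594309227, 'cy': 203.1136547272271, 'R': array([[-0.32023995, -0.94733461,  0.00187314],
       [-0.91919971,  0.31120624,  0.24129353],
       [-0.22916865,  0.07555003, -0.97045037]]), 't': array([ 0.62441314, -0.02845105,  0.3904009 ])}
-0.0187
```

View pics/top0.png

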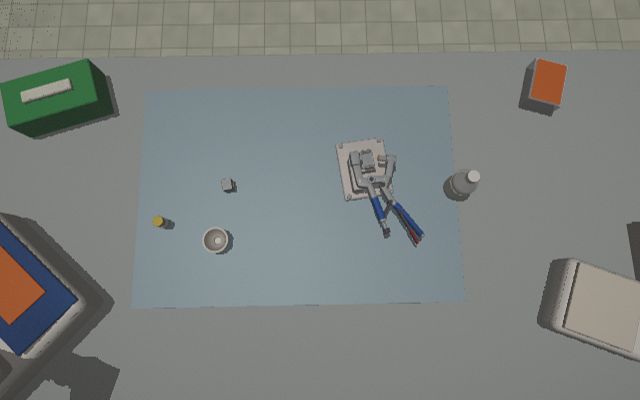

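View pics/side0.png

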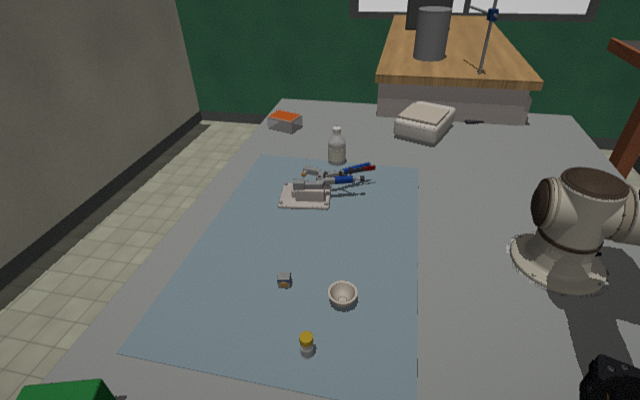

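View pics/wrist0.png

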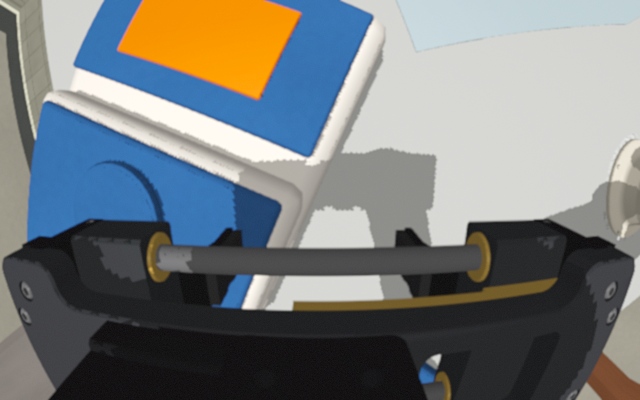

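Top view: die about (228,185), press nest (367,158), handles towards (418,240), mortar (216,240), vial (159,222), flask (462,185). Next I'll zoom in on the die and press.

```bash
cat > h.py <<'E'
from station import *
import cv2,numpy as np
def ray(n,u,v,p=None):
    p=p or camera_params(n); f=200/np.tan(np.radians(p["vfov"]/2))
    d=np.array([u-p["cx"],v-p["cy"]])
    if n=="wrist":
        r=np.hypot(*d);th=r/f; c=np.array([*(d/max(r,1e-9)*np.sin(th)),np.cos(th)])
    else: c=np.array([*(d/f),1])
    R=np.array(p["R"]);return -R.T@p["t"],R.T@c
def at(n,u,v,z,p=None):
    o,d=ray(n,u,v,p);return o+d*(z-o[2])/d[2]
def proj(n,X,p=None):
    p=p or camera_params(n); f=200/np.tan(np.radians(p["vfov"]/2))
    c=np.array(p["R"])@X+p["t"]
    if n=="wrist":
        r=np.hypot(c[0],c[1]);th=np.arctan2(r,c[2]);return np.array([p["cx"],p["cy"]])+f*th*c[:2]/max(r,1e-9)
    return np.array([p["cx"],p["cy"]])+f*c[:2]/c[2]
def crop(src,dst,x0,y0,w,h,k):
    im=cv2.imread(src)[y0:y0+h,x0:x0+w];cv2.imwrite(dst,cv2.resize(im,None,fx=k,fy=k,interpolation=cv2.INTER_CUBIC))
E
python3 - <<'E'
from h import *
crop("pics/top0.png","pics/topc1.png",325,130,110,120,5)
crop("pics/top0.png","pics/topc2.png",205,165,50,40,12)
for n,u,v,z in [("top",228,183,.032),("side",285,275,.032),("top",216,240,.03),("top",159,222,.05),("top",472,177,.13),("top",367,158,.062),("top",418,240,.062)]: print(n,u,v,at(n,u,v,z))
E
```

```text
top 228 183 [0.6140941  0.18776805 0.032     ]
side 285 275 [0.60870936 0.19244588 0.032     ]
top 216 240 [0.47537511 0.21336904 0.03      ]
top 159 222 [0.51849554 0.34326828 0.05      ]
top 472 177 [ 0.5945725  -0.37232374  0.13      ]
top 367 158 [ 0.6626437  -0.15151738  0.062     ]
top 418 240 [ 0.46358851 -0.26139475  0.062     ]
```

View pics/topc1.png

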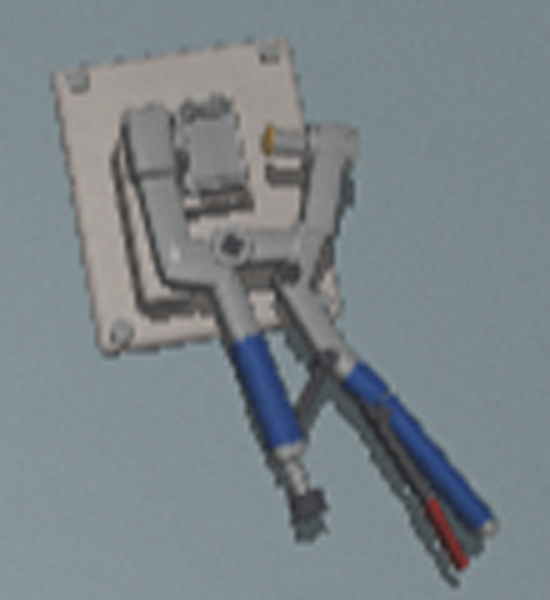

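View pics/topc2.png

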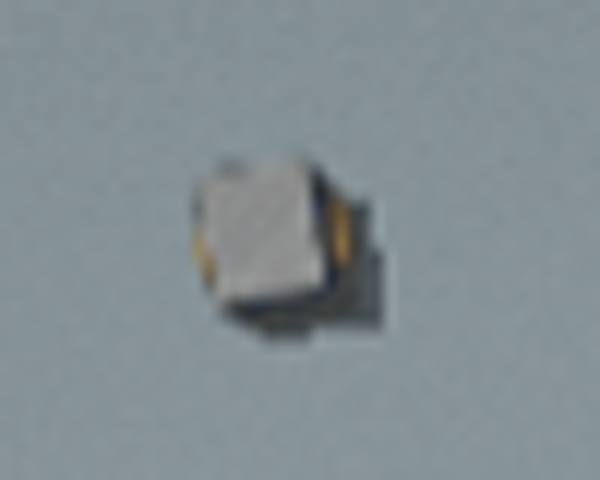

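```bash
python3 - <<'E'
from h import *
s=sense();p=camera_params("wrist");R=s["ee_rot"]
C=-np.array(p["R"]).T@p["t"]
print("cam in tool",R.T@(C-s["tcp_pos"]),"axis",R.T@np.array(p["R"])[2],"right",R.T@np.array(p["R"])[0])
g=lambda x,y,z=.014:at("top",325+x/5,130+y/5,z)
a,b,c=g(55,75),g(288,40),g(103,352)
print(a,b,c,np.degrees(np.arctan2(*(a-c)[1::-1])),np.degrees(np.arctan2(-(a-b)[0],(a-b)[1])))
d=lambda x,y:at("top",205+x/12,165+y/12,.032)
q=[d(205,172),d(305,160),d(325,290),d(225,303)];print(np.mean(q,0),q)
E
```

```text
cam in tool [ 0.06611472 -0.00041503 -0.16299273] axis [-2.41387400e-01  1.49353740e-04  9.70428823e-01] right [9.55360987e-04 9.99999540e-01 8.37345634e-05]
[ 0.71289515 -0.08037357  0.014     ] [ 0.72956561 -0.20024584  0.014     ] [ 0.56878487 -0.10034626  0.014     ] 7.890535078067056 7.917262251370638
[0.61097751 0.1899312  0.032     ] [array([0.62359267, 0.20248483, 0.032     ]), array([0.6257498, 0.1821381, 0.032    ]), array([0.59845187, 0.17743233, 0.032     ]), array([0.59611572, 0.19766953, 0.032     ])]
```

```bash
python3 -m inch '[{"x":0.68,"y":-0.67,"az":-0.62},{"x":0.68,"y":-0.67,"az":-0.62},{"x":0.68,"y":-0.67,"az":-0.62},{"x":0.68,"y":-0.67,"az":-0.62},{"x":0.68,"y":-0.67,"az":-0.62},{"x":0.68,"y":-0.67,"az":-0.62},{"x":0.68,"y":-0.67,"az":-0.62},{"x":0.68,"y":-0.67,"az":-0.62},{"x":0.68,"y":-0.67,"az":-0.62},{"x":0.68,"y":-0.67,"az":-0.62},{"x":0,"y":0}]'; python3 - <<'E'
from h import *
import json
def j(p): return {k:np.array(v).tolist() for k,v in p.items()}
json.dump(j(camera_params("wrist")),open("w1.json","w"))
cv2.imwrite("pics/w1.png",capture("wrist")[:,:,::-1])
s=sense();print(s["tcp_pos"],s["ee_rot"],s["joints"])
E
```

```text
[0.20053408 0.5916011  0.22189255] [[ 9.47032928e-01 -3.21136311e-01 -3.21392013e-04]
 [-3.21136458e-01 -9.47032123e-01 -1.23854919e-03]
 [ 9.33745580e-05  1.27615756e-03 -9.99999181e-01]] [ 8.60901172e+01  2.20736117e+01  4.11231789e-01 -1.45538398e-02
 -6.84096749e+01 -1.48164238e+01]$[0]: bad value
```

View pics/w1.png

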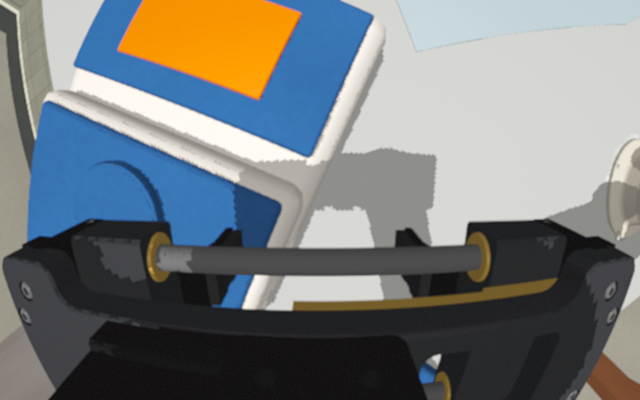

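The call was refused, probably because each row needs every field.

```bash
cat > look.py <<'E'
from h import *
import json,sys
def j(p): return {k:np.array(v).tolist() for k,v in p.items()}
n,name=sys.argv[1:3]
json.dump(j(camera_params(n)),open(f"{name}.json","w"))
cv2.imwrite(f"pics/{name}.png",capture(n)[:,:,::-1])
s=sense();print(s["time_s"],s["tcp_pos"],s["joints"],"yawY",np.degrees(np.arctan2(s["ee_rot"][1,1],s["ee_rot"][0,1])),s["ee_rot"][:,2])
E
python3 -m inch '[{"jaw":0,"x":0.68,"y":-0.67,"z":0,"ax":0,"ay":0,"az":-0.62},{"jaw":0,"x":0.68,"y":-0.67,"z":0,"ax":0,"ay":0,"az":-0.62},{"jaw":0,"x":0.68,"y":-0.67,"z":0,"ax":0,"ay":0,"az":-0.62},{"jaw":0,"x":0.68,"y":-0.67,"z":0,"ax":0,"ay":0,"az":-0.62},{"jaw":0,"x":0.68,"y":-0.67,"z":0,"ax":0,"ay":0,"az":-0.62},{"jaw":0,"x":0.68,"y":-0.67,"z":0,"ax":0,"ay":0,"az":-0.62},{"jaw":0,"x":0.68,"y":-0.67,"z":0,"ax":0,"ay":0,"az":-0.62},{"jaw":0,"x":0.68,"y":-0.67,"z":0,"ax":0,"ay":0,"az":-0.62},{"jaw":0,"x":0.68,"y":-0.67,"z":0,"ax":0,"ay":0,"az":-0.62},{"jaw":0,"x":0.68,"y":-0.67,"z":0,"ax":0,"ay":0,"az":-0.62},{"jaw":0,"x":0,"y":0,"z":0,"ax":0,"ay":0,"az":0}]'; python3 look.py wrist w2
```

```text
time_s: 1.58
tcp_pos: [0.6177, 0.1753, 0.2187]
ee_rot: [[0.129, -0.992, -0.004], [-0.992, -0.129, -0.001], [0.001, 0.004, -1.0]]
wrist_force: [-0.1, 0.5, 0.0]
gripper_width: 1.003
1.625 [0.61657467 0.17666127 0.21885127] [ 3.03842303e+01  2.39033086e+01  2.84457357e+00 -6.72180616e-02
 -6.91677676e+01 -2.28172084e+01] yawY -172.45706830546317 [-0.00396464 -0.00105352 -0.99999159]
```

View pics/w2.png

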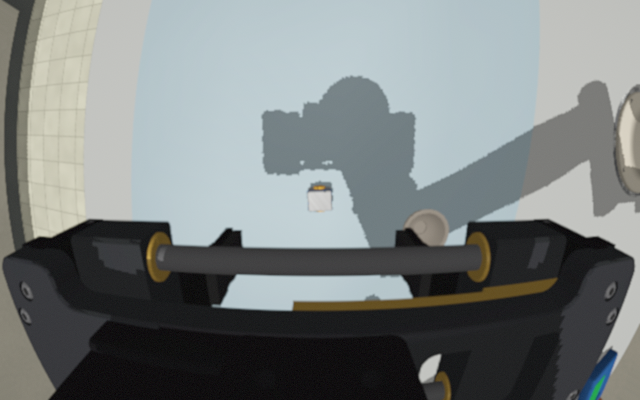

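```bash
python3 - <<'E'
from h import *
crop("pics/w2.png","pics/w2c.png",295,175,50,45,12)
E
```

```text
(no output)
```

View pics/w2c.png

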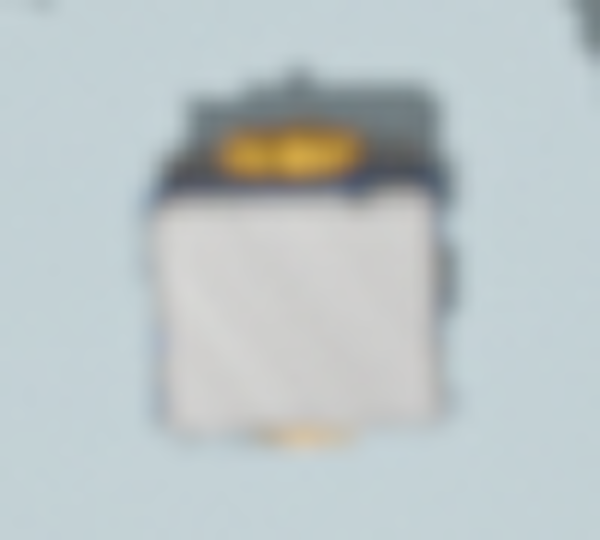

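```bash
python3 - <<'E'
from h import *
import json
p=json.load(open("w2.json"))
q=[at("wrist",295+x/12,175+y/12,.032,p) for x,y in [(165,195),(438,185),(440,420),(170,430)]]
print(np.mean(q,0));
for i in range(4):
    d=q[(i+1)%4]-q[i];print(np.linalg.norm(d),np.degrees(np.arctan2(d[1],d[0])))
E
```

```text
[0.61279549 0.1933286  0.032     ]
0.02625100241872682 -170.44663958367585
0.023391590192073073 98.51329201459856
0.026362149672242787 9.574738145222868
0.02340370505394745 -81.7583277323266
```

```bash
python3 -m inch '[{"jaw":0,"x":-0.07,"y":0.25,"z":0,"ax":0,"ay":0,"az":0.15},{"jaw":0,"x":0,"y":0,"z":-0.7,"ax":0,"ay":0,"az":0},{"jaw":0,"x":0,"y":0,"z":-0.7,"ax":0,"ay":0,"az":0},{"jaw":0,"x":0,"y":0,"z":-0.7,"ax":0,"ay":0,"az":0},{"jaw":0,"x":0,"y":0,"z":0,"ax":0,"ay":0,"az":0},{"jaw":0,"x":0,"y":0,"z":0,"ax":0,"ay":0,"az":0}]'; python3 look.py wrist w3
```

```text
time_s: 2.38
tcp_pos: [0.6078, 0.2045, 0.0946]
ee_rot: [[0.179, -0.984, 0.003], [-0.984, -0.179, 0.003], [-0.003, -0.003, -1.0]]
wrist_force: [0.2, -0.2, 0.5]
gripper_width: 0.998
2.425 [0.60749935 0.20430382 0.09441086] [ 32.9784409   29.73122418  -6.61762457  -0.11847543 -53.43807808
 -22.63589593] yawY -169.72809014696205 [ 0.00221643  0.00341806 -0.9999917 ]
```

View pics/w3.png

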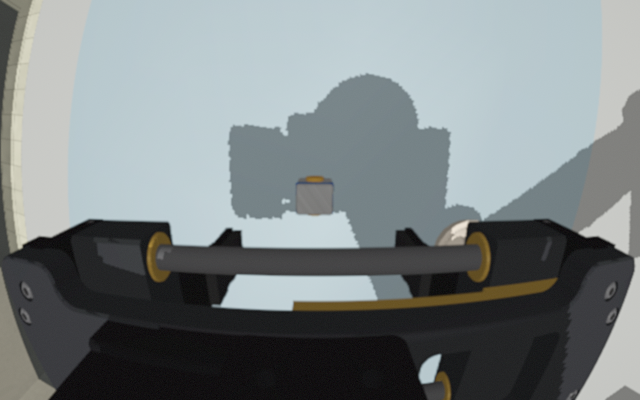

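```bash
python3 - <<'E'
from h import *
crop("pics/w3.png","pics/w3c.png",285,165,60,55,12)
E
```

```text
(no output)
```

View pics/w3c.png

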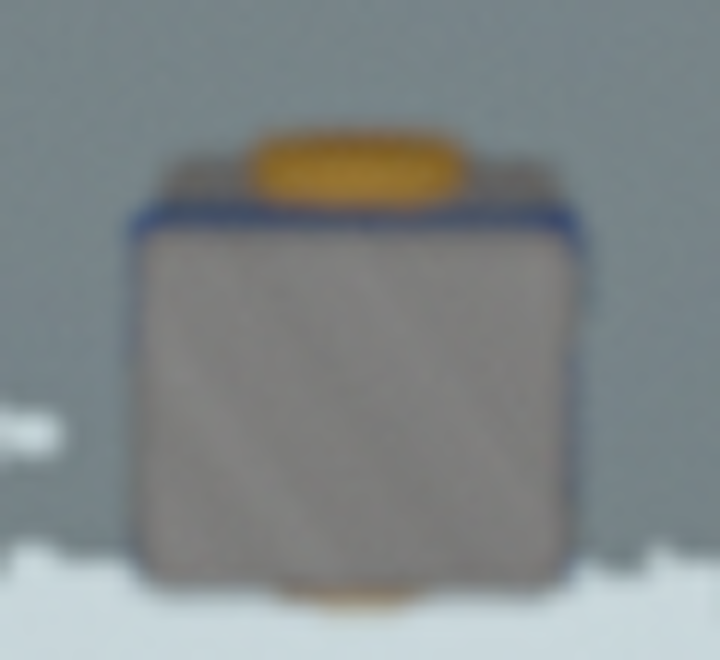

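```bash
python3 - <<'E'
from h import *
import json
p=json.load(open("w3.json"))
q=[at("wrist",285+x/12,165+y/12,.032,p) for x,y in [(140,228),(573,222),(573,588),(145,588)]]
c=np.mean(q,0);print(c)
for i in range(4):
    d=q[(i+1)%4]-q[i];print(np.linalg.norm(d),np.degrees(np.arctan2(d[1],d[0])))
s=sense();print("need",c-s["tcp_pos"],(c-s["tcp_pos"])/.06, s["tcp_pos"])
E
```

```text
[0.6134485  0.19303235 0.032     ]
0.026733805622409564 -168.8306541340308
0.023475451995034397 100.99529040585834
0.02705098715567157 10.417565374710726
0.023123641390224978 -79.78754497139444
need [ 0.00594915 -0.01127148 -0.06241086] [ 0.09915254 -0.18785795 -1.04018094] [0.60749935 0.20430382 0.09441086]
```

```bash
python3 -m inch '[{"jaw":0,"x":0.1,"y":-0.19,"z":0,"ax":0,"ay":0,"az":0},{"jaw":0,"x":0,"y":0,"z":0,"ax":0,"ay":0,"az":0},{"jaw":0,"x":0,"y":0,"z":0,"ax":0,"ay":0,"az":0}]'
```

```text
time_s: 2.8
tcp_pos: [0.6158, 0.1932, 0.0988]
ee_rot: [[0.179, -0.984, 0.009], [-0.984, -0.179, 0.007], [-0.005, -0.01, -1.0]]
wrist_force: [0.1, -0.2, -0.2]
gripper_width: 1.0
```

```bash
python3 -m inch '[{"jaw":0,"x":-0.04,"y":0,"z":-0.5,"ax":-0.04,"ay":0.05,"az":0},{"jaw":0,"x":0,"y":0,"z":-0.4,"ax":0,"ay":0,"az":0},{"jaw":0,"x":0,"y":0,"z":-0.2,"ax":0,"ay":0,"az":0},{"jaw":0,"x":0,"y":0,"z":0,"ax":0,"ay":0,"az":0}]'
```

```text
time_s: 3.3
tcp_pos: [0.6151, 0.193, 0.0336]
ee_rot: [[0.178, -0.984, 0.004], [-0.984, -0.178, 0.002], [-0.001, -0.005, -1.0]]
wrist_force: [0.4, 0.5, 0.5]
gripper_width: 1.002
```

```bash
python3 -m inch '[{"jaw":0,"x":-0.02,"y":0,"z":-0.22,"ax":0,"ay":0.02,"az":0.02},{"jaw":0,"x":0,"y":0,"z":-0.1,"ax":0,"ay":0,"az":0},{"jaw":0,"x":0,"y":0,"z":0,"ax":0,"ay":0,"az":0}]'
```

```text
time_s: 3.68
tcp_pos: [0.6149, 0.1935, 0.0149]
ee_rot: [[0.182, -0.983, 0.004], [-0.983, -0.182, 0.003], [-0.003, -0.004, -1.0]]
wrist_force: [0.1, 0.1, -0.4]
gripper_width: 1.002
```

```bash
python3 -m inch '[{"jaw":120,"x":-0.02,"y":0,"z":-0.02,"ax":-0.01,"ay":0.02,"az":0},{"jaw":150,"x":0,"y":0,"z":0,"ax":0,"ay":0,"az":0},{"jaw":255,"x":0,"y":0,"z":0,"ax":0,"ay":0,"az":0},{"jaw":255,"x":0,"y":0,"z":0,"ax":0,"ay":0,"az":0},{"jaw":255,"x":0,"y":0,"z":0,"ax":0,"ay":0,"az":0},{"jaw":255,"x":0,"y":0,"z":0,"ax":0,"ay":0,"az":0}]'
```

```text
time_s: 4.42
tcp_pos: [0.6144, 0.1939, 0.0149]
ee_rot: [[0.182, -0.983, 0.002], [-0.983, -0.182, 0.002], [-0.002, -0.002, -1.0]]
wrist_force: [-0.1, -0.5, 0.0]
gripper_width: 0.403
```

```bash
python3 -m inch '[{"jaw":255,"x":0,"y":0,"z":0,"ax":0,"ay":0,"az":0},{"jaw":255,"x":0,"y":0,"z":0,"ax":0,"ay":0,"az":0},{"jaw":255,"x":0,"y":0,"z":0,"ax":0,"ay":0,"az":0}]'
```

```text
time_s: 4.8
tcp_pos: [0.6141, 0.1938, 0.0149]
ee_rot: [[0.182, -0.983, 0.001], [-0.983, -0.182, 0.002], [-0.002, -0.002, -1.0]]
wrist_force: [0.0, 0.6, 0.0]
gripper_width: 0.315
```

```bash
python3 -m inch '[{"jaw":255,"x":0,"y":0,"z":0.6,"ax":0,"ay":0,"az":0},{"jaw":255,"x":0,"y":0,"z":0.9,"ax":0,"ay":0,"az":0},{"jaw":255,"x":0.1,"y":-0.5,"z":0.7,"ax":0,"ay":0,"az":0},{"jaw":255,"x":0.1,"y":-0.8,"z":0.2,"ax":0,"ay":0,"az":0},{"jaw":255,"x":0.1,"y":-0.9,"z":0,"ax":0,"ay":0,"az":0},{"jaw":255,"x":0.1,"y":-0.8,"z":0,"ax":0,"ay":0,"az":0},{"jaw":255,"x":0.1,"y":-0.5,"z":0,"ax":0,"ay":0,"az":0},{"jaw":255,"x":0,"y":-0.2,"z":0,"ax":0,"ay":0,"az":0},{"jaw":255,"x":0,"y":0,"z":0,"ax":0,"ay":0,"az":0},{"jaw":255,"x":0,"y":0,"z":0,"ax":0,"ay":0,"az":0}]'; python3 look.py wrist w4
```

```text
time_s: 6.05
tcp_pos: [0.6401, -0.0335, 0.1575]
ee_rot: [[0.183, -0.983, -0.007], [-0.983, -0.183, 0.001], [-0.002, 0.007, -1.0]]
wrist_force: [-1.0, -0.5, -2.0]
gripper_width: 0.319
6.1 [ 0.64008756 -0.03337823  0.1575249 ] [ 11.38004367  26.56310477  -1.97116328  -0.16494341 -61.8474741
  -0.72436808] yawY -169.42216363855403 [-0.00703074  0.00117403 -0.99997459]
```

View pics/w4.png

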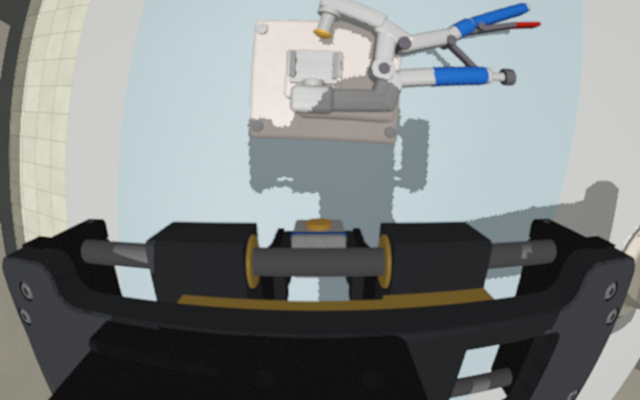

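Wrist view: die held at (318,235), press nest at (315,65), fixed jaw (anvil) below it at (312,97), ram tip at (325,32).

```bash
python3 - <<'E'
from h import *
crop("pics/w4.png","pics/w4c.png",240,0,170,150,4.6)
E
```

```text
(no output)
```

View pics/w4c.png

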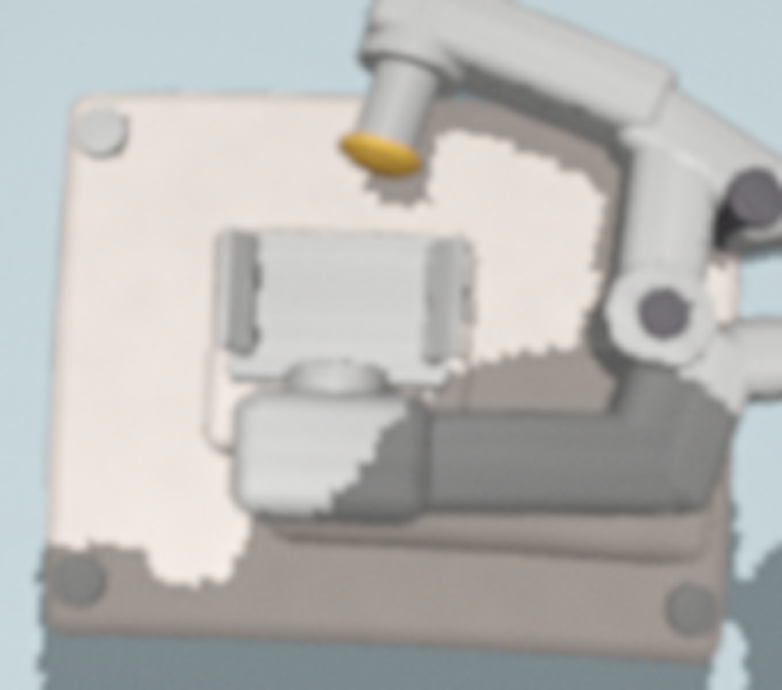

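```bash
python3 - <<'E'
from h import *
import json
p=json.load(open("w4.json"))
g=lambda x,y,z:at("wrist",240+x/4.6,y/4.6,z,p)
for r in (250,300,350):
  a,b=g(257,r,.052),g(428,r,.052); print("low",a,b,np.linalg.norm(a-b),(a+b)/2)
  a,b=g(233,r,.056),g(464,r,.056); print("up",a,b,np.linalg.norm(a-b),(a+b)/2)
A,B,C=g(72,97,.014),g(45,630,.014),g(715,658,.014)
print(A,B,C)
for d in (A-B,B-C): print(np.linalg.norm(d),np.degrees(np.arctan2(d[1],d[0])))
print("hub",g(663,313,.072))
for z in(.062,): print("ram bot-ish",g(340,140,z),g(420,170,z),"anvil disc top edge z70?",g(335,365,.07))
E
```

```text
low [ 0.68287198 -0.15779151  0.052     ] [ 0.65151212 -0.16359902  0.052     ] 0.031893074604390184 [ 0.66719205 -0.16069527  0.052     ]
up [ 0.6868165  -0.15618662  0.056     ] [ 0.64505529 -0.16397992  0.056     ] 0.042482165645278715 [ 0.66593589 -0.16008327  0.056     ]
low [ 0.68100799 -0.14807921  0.052     ] [ 0.64971907 -0.15387453  0.052     ] 0.03182110478031596 [ 0.66536353 -0.15097687  0.052     ]
up [ 0.68496883 -0.1466129   0.056     ] [ 0.64330149 -0.15438524  0.056     ] 0.042386043656854076 [ 0.66413516 -0.15049907  0.056     ]
low [ 0.67918595 -0.13850136  0.052     ] [ 0.64794102 -0.14428936  0.052     ] 0.03177650388885838 [ 0.66356349 -0.14139536  0.052     ]
up [ 0.6831663  -0.13717128  0.056     ] [ 0.64155693 -0.14492931  0.056     ] 0.042326428004111294 [ 0.66236162 -0.14105029  0.056     ]
[ 0.73409796 -0.19618667  0.014     ] [ 0.71728554 -0.07699961  0.014     ] [ 0.57280499 -0.09807345  0.014     ]
0.12036699725449944 -81.97088048586961
0.14600936746376955 8.298605323075446
hub [ 0.60936607 -0.1565857   0.072     ]
ram bot-ish [ 0.67111043 -0.17926999  0.062     ] [ 0.65583356 -0.17617459  0.062     ] anvil disc top edge z70? [ 0.66368846 -0.1354512   0.07      ]
```

```bash
python3 -m inch '[{"jaw":255,"x":0.11,"y":-0.4,"z":0,"ax":0,"ay":-0.02,"az":-0.12},{"jaw":255,"x":0.11,"y":-0.5,"z":0,"ax":0,"ay":-0.02,"az":-0.11},{"jaw":255,"x":0.11,"y":-0.5,"z":0,"ax":0,"ay":0,"az":0},{"jaw":255,"x":0.05,"y":-0.3,"z":0,"ax":0,"ay":0,"az":0},{"jaw":255,"x":0,"y":0,"z":0,"ax":0,"ay":0,"az":0},{"jaw":255,"x":0,"y":0,"z":0,"ax":0,"ay":0,"az":0},{"jaw":255,"x":0,"y":0,"z":0,"ax":0,"ay":0,"az":0}]'; python3 look.py wrist w5
```

```text
time_s: 6.98
tcp_pos: [0.6638, -0.129, 0.1573]
ee_rot: [[0.154, -0.988, -0.0], [-0.988, -0.154, 0.003], [-0.003, -0.0, -1.0]]
wrist_force: [0.6, 1.1, -2.2]
gripper_width: 0.318
7.025 [ 0.66382479 -0.1289407   0.15736385] [  2.59612189  29.65871815   3.31347821  -0.19247621 -63.65114931
   6.36424968] yawY -171.12508451600223 [-7.11576060e-05  3.01019660e-03 -9.99995467e-01]
```

View pics/w5.png

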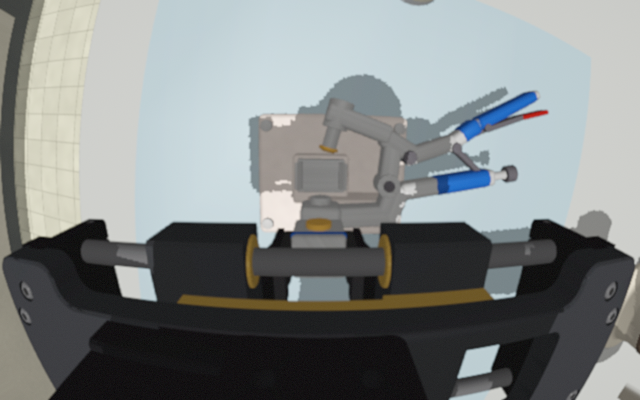

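```bash
python3 - <<'E'
from h import *
crop("pics/w5.png","pics/w5c.png",250,85,180,170,4.4)
E
```

```text
(no output)
```

View pics/w5c.png

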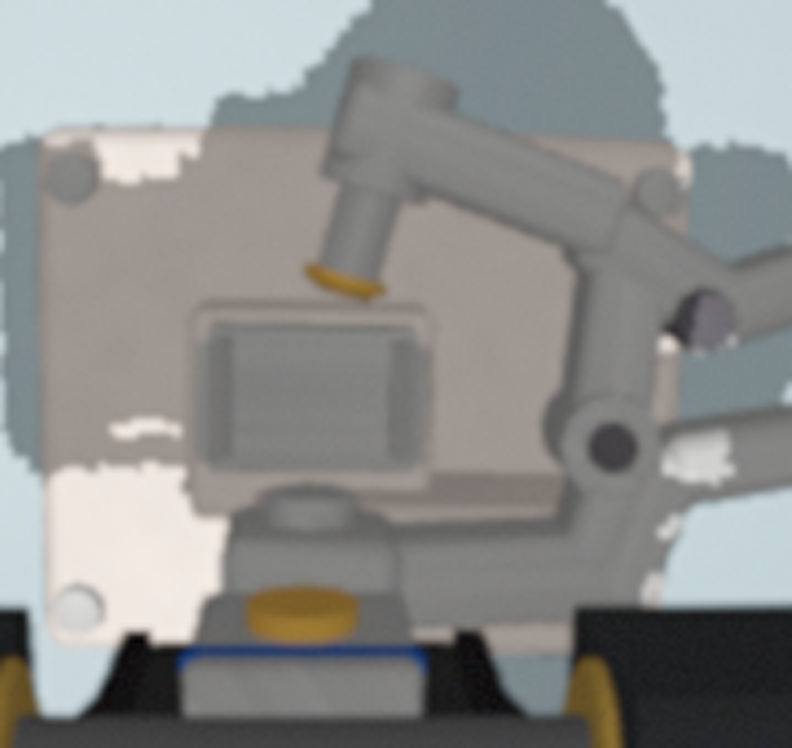

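```bash
python3 - <<'E'
from h import *
import json
p=json.load(open("w5.json"))
g=lambda x,y,z:at("wrist",250+x/4.4,85+y/4.4,z,p)
a,b=g(234,397,.052),g(390,397,.052);print("nestlow",(a+b)/2,np.linalg.norm(a-b))
a,b=g(203,397,.056),g(420,397,.056);print("nestup",(a+b)/2,np.linalg.norm(a-b))
a,b=g(310,325,.046),g(306,470,.046);print("floor y",(a+b)/2,np.linalg.norm(a-b))
h=g(613,447,.072);x=np.array([.990,.1426,0]);y=np.array([-.1426,.99,0]);print("hub",h,h+.056*x-.004*y)
A,B,C,D=g(40,130,.014),g(48,645,.014),g(668,655,.014),g(692,150,.014)
print(A,B,C,D,(A+B+C+D)/4)
for d in (A-B,A-D): print(np.linalg.norm(d),np.degrees(np.arctan2(d[1],d[0])))
print("ram",(g(306,266,.062)+g(382,292,.062))/2)
print("anvil top",g(308,490,.07))
a,b=g(183,655,.1745),g(425,655,.1745);print("die",(a+b)/2,np.linalg.norm(a-b),np.degrees(np.arctan2(*(a-b)[1::-1])),sense()["tcp_pos"])
E
```

```text
nestlow [ 0.6658163 -0.1525202  0.052    ] 0.031064666952594015
nestup [ 0.66604555 -0.15314614  0.056     ] 0.04260956668970908
floor y [ 0.66638742 -0.1512158   0.046     ] 0.029933985484842014
hub [ 0.60889952 -0.15535259  0.072     ] [ 0.66490992 -0.15132699  0.072     ]
[ 0.73438518 -0.1978628   0.014     ] [ 0.71784087 -0.07774121  0.014     ] [ 0.56857141 -0.09807456  0.014     ] [ 0.5879096  -0.21759827  0.014     ] [ 0.65217677 -0.14781921  0.014     ]
0.12125556041200455 -82.15800598284082
0.14779913421833688 7.673567958447784
ram [ 0.6637176  -0.17736861  0.062     ]
anvil top [ 0.66439552 -0.13765595  0.07      ]
die [ 0.66622018 -0.14205387  0.1745    ] 0.02751180847398857 8.895328963536366 [ 0.66382479 -0.1289407   0.15736385]
```

```bash
python3 -m inch '[{"jaw":255,"x":0.04,"y":-0.36,"z":0,"ax":-0.02,"ay":0,"az":-0.08},{"jaw":255,"x":0,"y":0,"z":0,"ax":0,"ay":0,"az":0},{"jaw":255,"x":0,"y":0,"z":0,"ax":0,"ay":0,"az":0}]'
```

```text
time_s: 7.4
tcp_pos: [0.6664, -0.151, 0.1576]
ee_rot: [[0.141, -0.99, 0.0], [-0.99, -0.141, -0.001], [0.001, -0.0, -1.0]]
wrist_force: [0.1, 0.1, -2.3]
gripper_width: 0.314
```

```bash
python3 -m inch '[{"jaw":255,"x":-0.01,"y":-0.04,"z":-0.5,"ax":0,"ay":0,"az":0},{"jaw":255,"x":0,"y":0,"z":-0.4,"ax":0,"ay":0,"az":0},{"jaw":255,"x":0,"y":0,"z":-0.25,"ax":0,"ay":0,"az":0},{"jaw":255,"x":0,"y":0,"z":0,"ax":0,"ay":0,"az":0},{"jaw":255,"x":0,"y":0,"z":0,"ax":0,"ay":0,"az":0}]'
```

```text
time_s: 8.02
tcp_pos: [0.6672, -0.1535, 0.0889]
ee_rot: [[0.141, -0.99, 0.004], [-0.99, -0.141, -0.001], [0.002, -0.004, -1.0]]
wrist_force: [0.3, 0.1, -1.5]
gripper_width: 0.324
```

```bash
python3 -m inch '[{"jaw":255,"x":-0.02,"y":0,"z":-0.15,"ax":0,"ay":0.02,"az":0},{"jaw":255,"x":0,"y":0,"z":-0.15,"ax":0,"ay":0,"az":0},{"jaw":255,"x":0,"y":0,"z":0,"ax":0,"ay":0,"az":0}]'; python3 look.py wrist w6; python3 look.py side s6;python3 - <<'E'
from h import *
crop("pics/s6.png","pics/s6c.png",260,130,120,100,6)
E
```

```text
time_s: 8.4
tcp_pos: [0.6668, -0.1535, 0.0715]
ee_rot: [[0.142, -0.99, 0.004], [-0.99, -0.142, -0.002], [0.002, -0.004, -1.0]]
wrist_force: [-0.0, -0.4, -2.4]
gripper_width: 0.321
8.45 [ 0.66713943 -0.15352162  0.07200817] [  0.58685211  34.72279797  -1.07484419   0.12651717 -53.93358117
   7.49208602] yawY -171.84651617386544 [ 0.00471021 -0.00173676 -0.9999874 ]
8.5 [ 0.66740449 -0.15353889  0.07240697] [  0.58822021  34.70346397  -1.0489449    0.13481987 -53.93960658
   7.49126434] yawY -171.8410708451738 [ 0.00539587 -0.0018469  -0.99998374]
```

View pics/w6.png

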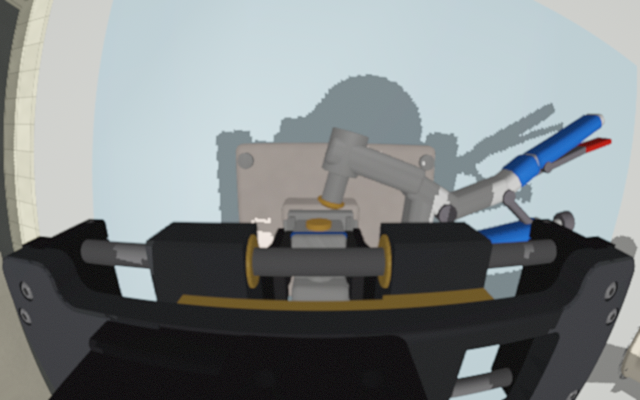

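View pics/s6c.png

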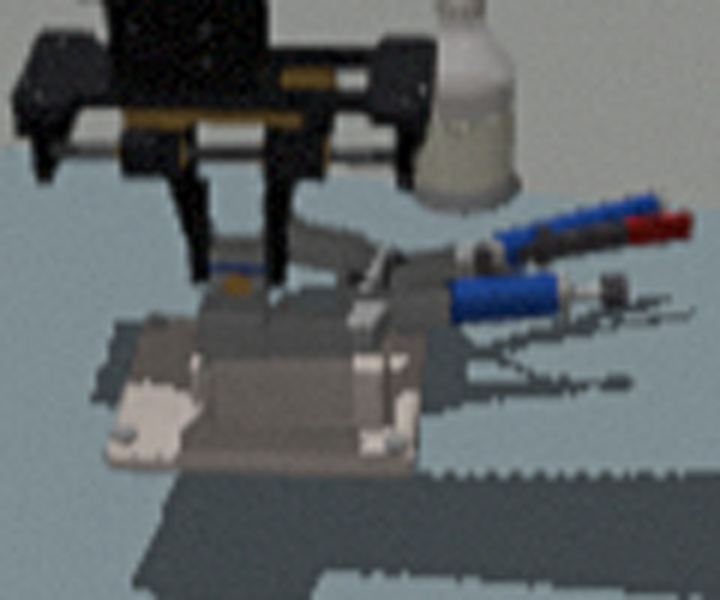

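```bash
python3 - <<'E'
from h import *
crop("pics/w6.png","pics/w6c.png",270,180,100,75,8)
E
```

```text
(no output)
```

View pics/w6c.png

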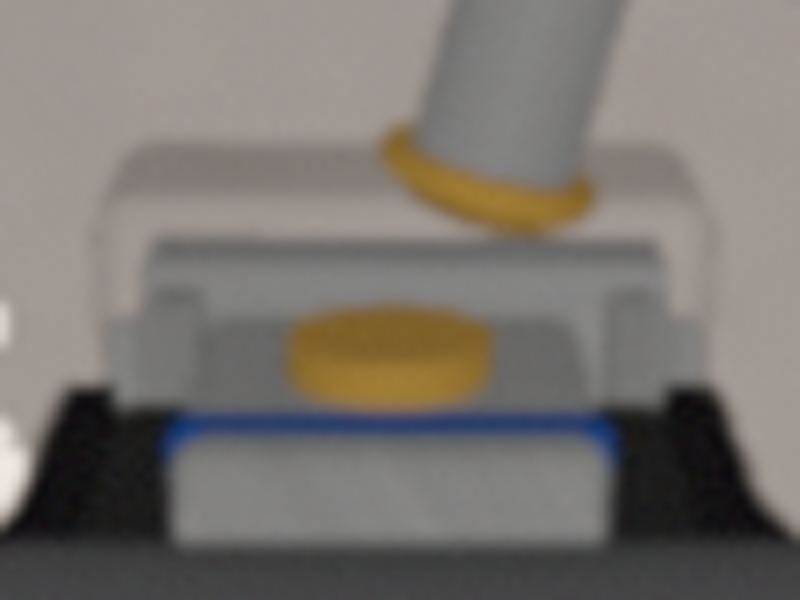

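```bash
python3 -m inch '[{"jaw":255,"x":-0.03,"y":0,"z":-0.08,"ax":0.01,"ay":0.03,"az":0.01},{"jaw":255,"x":0,"y":0,"z":-0.06,"ax":0,"ay":0.01,"az":0}]'
```

```text
time_s: 8.75
tcp_pos: [0.666, -0.1536, 0.0644]
ee_rot: [[0.144, -0.99, -0.0], [-0.99, -0.144, -0.0], [0.0, 0.0, -1.0]]
wrist_force: [0.5, 0.5, -2.4]
gripper_width: 0.323
```

Die bottom is about 3.5 mm above the floor; next I lower it the rest of the way.

```bash
python3 -m inch '[{"jaw":255,"x":0,"y":0,"z":-0.04,"ax":0,"ay":0,"az":0},{"jaw":255,"x":0,"y":0,"z":-0.03,"ax":0,"ay":0,"az":0}]'
```

```text
time_s: 9.0
tcp_pos: [0.6659, -0.1537, 0.0609]
ee_rot: [[0.144, -0.99, -0.001], [-0.99, -0.144, -0.001], [0.0, 0.001, -1.0]]
wrist_force: [-4.8, 1.7, 7.8]
gripper_width: 0.32
```

```bash
python3 -m inch '[{"jaw":130,"x":0,"y":0,"z":0.01,"ax":0,"ay":0,"az":0},{"jaw":130,"x":0,"y":0,"z":0,"ax":0,"ay":0,"az":0},{"jaw":130,"x":0,"y":0,"z":0,"ax":0,"ay":0,"az":0}]'
```

```text
time_s: 9.38
tcp_pos: [0.6672, -0.1538, 0.0627]
ee_rot: [[0.145, -0.989, 0.002], [-0.989, -0.145, -0.001], [0.001, -0.002, -1.0]]
wrist_force: [-0.6, -0.2, 0.5]
gripper_width: 0.481
```

```bash
python3 -m inch '[{"jaw":130,"x":-0.01,"y":0,"z":0.25,"ax":0,"ay":0,"az":0},{"jaw":130,"x":0,"y":0,"z":0.6,"ax":0,"ay":0,"az":0},{"jaw":130,"x":0,"y":0.2,"z":0.6,"ax":0,"ay":0,"az":0},{"jaw":130,"x":0,"y":0.3,"z":0.2,"ax":0,"ay":0,"az":0},{"jaw":130,"x":0,"y":0,"z":0,"ax":0,"ay":0,"az":0},{"jaw":130,"x":0,"y":0,"z":0,"ax":0,"ay":0,"az":0}]'; python3 look.py wrist w7; python3 - <<'E'
from h import *
crop("pics/w7.png","pics/w7c.png",240,60,180,170,4.4)
crop("pics/w7.png","pics/w7d.png",380,60,190,150,4)
E
```

```text
time_s: 10.12
tcp_pos: [0.6656, -0.1226, 0.1658]
ee_rot: [[0.145, -0.989, 0.002], [-0.989, -0.145, -0.001], [0.001, -0.002, -1.0]]
wrist_force: [0.0, 0.1, -0.0]
gripper_width: 0.491
10.175 [ 0.66559575 -0.12265464  0.16560715] [  3.24387794  29.276783     3.79881569   0.06667121 -64.4330613
   5.04382912] yawY -171.6835173763224 [ 1.61001534e-03 -9.60124829e-04 -9.99998243e-01]
```

View pics/w7c.png

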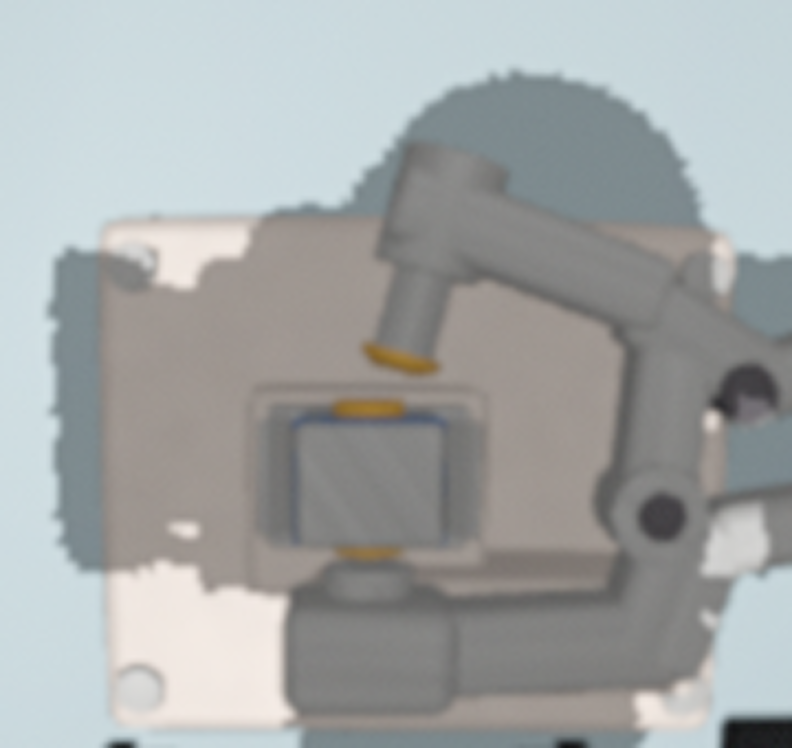

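View pics/w7d.png

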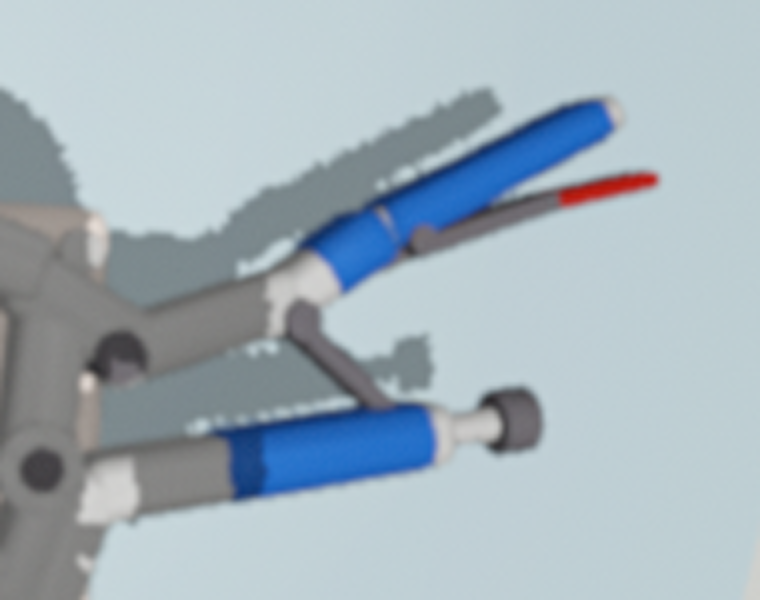

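```bash
cat >> h.py <<'E'
N=np.array([.666,-.1517]);TH=np.radians(8.0);PX=np.array([np.cos(TH),np.sin(TH)]);PY=np.array([-np.sin(TH),np.cos(TH)])
def toP(X): d=np.array(X)[:2]-N;return np.array([d@PX,d@PY])*1000
def toW(x,y): return N+(x*PX+y*PY)/1000
E
python3 - <<'E'
from h import *
import json
p=json.load(open("w7.json"))
g=lambda x,y,z=.062:np.round(toP(at("wrist",380+x/4,60+y/4,z,p)),1)
for l,q in dict(fix_in=[(235,432),(432,405)],fix_out=[(235,500),(440,462)],mov_out=[(315,240),(390,203),(600,98)],mov_in=[(340,290),(410,245),(615,128)],tab=[(560,197),(657,180)],knob=[(515,388),(515,450),(540,420)],pivot=[(122,350)],hub=[(42,470)],linkpivot=[(302,318)]).items(): print(l,[g(*a) for a in q])
c=lambda x,y,z:toP(at("wrist",240+x/4.4,60+y/4.4,z,p))
q=[c(*a,.078) for a in [(297,425),(443,420),(443,543),(300,547)]];print("die",np.mean(q,0),q)
E
```

```text
fix_in [array([-105.2,   -4. ]), array([-158.1,  -12.7])]
fix_out [array([-106.5,   11.8]), array([-161.9,    1. ])]
mov_out [array([-123.2,  -49.3]), array([-143.2,  -59.9]), array([-207.9,  -94.8])]
mov_in [array([-130.3,  -38.3]), array([-149.1,  -50.5]), array([-213.1,  -87.7])]
tab [array([-194.5,  -67.3]), array([-228.5,  -76.4])]
knob [array([-183. ,  -18.4]), array([-184.8,   -2.9]), array([-192.1,  -10.9])]
pivot [array([-76.7, -21.5])]
hub [array([-59.4,   5.9])]
linkpivot [array([-120.6,  -31.1])]
die [-0.18846837 -2.09687115] [array([ 13.51917845, -13.01970391]), array([-13.38988211, -14.1797017 ]), array([-13.8249294 ,   8.92395582]), array([12.94175959,  9.8879652 ])]
```

Die stands in the nest, measured at (-0.2, -2.1) mm from its centre. Next I turn the gripper and go above the handles.

```bash
python3 -m inch '[{"jaw":0,"x":-0.2,"y":-0.12,"z":0,"ax":0,"ay":0,"az":1},{"jaw":0,"x":-0.2,"y":-0.12,"z":0,"ax":0,"ay":0,"az":1},{"jaw":0,"x":-0.2,"y":-0.12,"z":0,"ax":0,"ay":0,"az":1},{"jaw":0,"x":-0.2,"y":-0.12,"z":0,"ax":0,"ay":0,"az":1},{"jaw":0,"x":-0.2,"y":-0.12,"z":0,"ax":0,"ay":0,"az":1},{"jaw":0,"x":-0.2,"y":-0.12,"z":0,"ax":0,"ay":0,"az":1},{"jaw":0,"x":-0.2,"y":-0.12,"z":0,"ax":0,"ay":0,"az":1},{"jaw":0,"x":-0.2,"y":-0.12,"z":0,"ax":0,"ay":0,"az":1},{"jaw":0,"x":-0.2,"y":-0.12,"z":0,"ax":0,"ay":0,"az":1},{"jaw":0,"x":0,"y":0,"z":0,"ax":0,"ay":0,"az":0},{"jaw":0,"x":0,"y":0,"z":0,"ax":0,"ay":0,"az":0}]'; python3 look.py wrist w8
```

```text
time_s: 11.55
tcp_pos: [0.5466, -0.1925, 0.1487]
ee_rot: [[0.982, 0.186, -0.021], [0.186, -0.983, -0.012], [-0.023, 0.008, -1.0]]
wrist_force: [0.8, 0.2, 0.1]
gripper_width: 0.997
11.6 [ 0.54660442 -0.19241966  0.14869006] [ -2.96690533  21.70025298 -11.75160913   0.90424945 -57.74055273
 103.21143684] yawY -79.2594777299842 [-0.02141494 -0.01225345 -0.99969558]
```

View pics/w8.png

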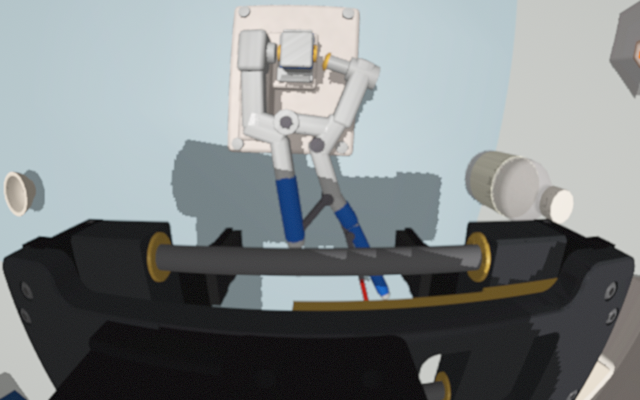

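```bash
python3 - <<'E'
from h import *
crop("pics/w8.png","pics/w8c.png",225,95,180,150,4.4)
E
```

```text
(no output)
```

View pics/w8c.png

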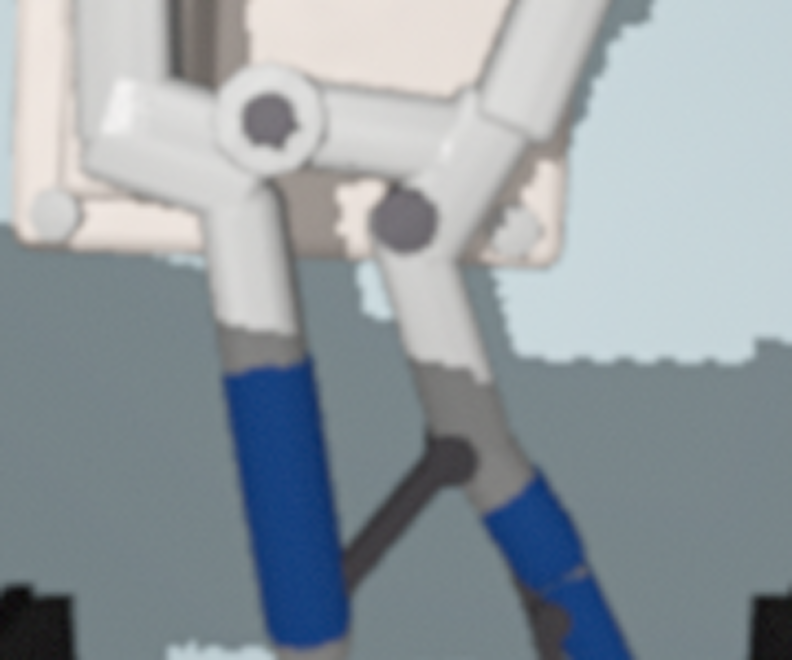

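```bash
python3 - <<'E'
from h import *
import json
p=json.load(open("w8.json"))
w=lambda x,y,z=.062:at("wrist",225+x/4.4,95+y/4.4,z,p)
g=lambda x,y,z=.062:np.round(toP(w(x,y,z)),1)
for l,q in dict(fixL=[(225,380),(275,645)],fixR=[(310,365),(348,635)],movR=[(540,468),(583,560),(630,655)],movL=[(487,515),(525,585)],pivot=[(405,220)],hub=[(270,118)],linkpivot=[(450,460)]).items(): print(l,[g(*a) for a in q])
print("hub72",g(270,118,.074),"pivot", g(405,220,.074))
def im(u,v,z): return g((u-225)*4.4,(v-95)*4.4,z)
print("tab end/handle tail",im(366,298,.062),im(386,290,.062))
print("tcp",toP(sense()["tcp_pos"]))
print("die",[im(*a,.078) for a in [(282,33),(314,33),(312,72),(280,72)]])
E
```

```text
fixL [array([-104.9,   11. ]), array([-157.5,    0.5])]
fixR [array([-101.4,   -4.8]), array([-154.6,  -13.8])]
movR [array([-119.1,  -48.9]), array([-137.1,  -58.6]), array([-156.7,  -69.9])]
movL [array([-128.8,  -39.4]), array([-142.7,  -47.7])]
pivot [array([-73.7, -21.1])]
hub [array([-56.1,   4.1])]
linkpivot [array([-118.3,  -31.7])]
hub72 [-56.   3.] pivot [-72.8 -21. ]
tab end/handle tail [-212.9  -74.2] [-203.8  -92.5]
tcp [-123.90071464  -23.70672398]
die [array([12.5,  9.2]), array([ 13.2, -14.6]), array([-17.6, -14.7]), array([-18.3,   9. ])]
```

```bash
python3 -m inch '[{"jaw":0,"x":-0.03,"y":0,"z":0,"ax":0.07,"ay":-0.12,"az":0.7},{"jaw":0,"x":0,"y":0,"z":0,"ax":0,"ay":0,"az":0},{"jaw":0,"x":0,"y":0,"z":0,"ax":0,"ay":0,"az":0}]'; python3 -c "
from h import *
s=sense();print(s['tcp_pos'],toP(s['tcp_pos']),np.degrees(np.arctan2(s['ee_rot'][1,1],s['ee_rot'][0,1])),s['ee_rot'][:,2])"
```

```text
time_s: 11.98
tcp_pos: [0.5461, -0.1919, 0.148]
ee_rot: [[0.953, 0.303, 0.0], [0.303, -0.953, -0.001], [-0.0, 0.001, -1.0]]
wrist_force: [-0.4, -0.8, 0.1]
gripper_width: 1.0
[ 0.54609813 -0.19190223  0.14799274] [-124.33005828  -23.12386667] -72.38840297337275 [ 1.55474905e-04 -1.37139986e-03 -9.99999048e-01]
```

```bash
python3 -m inch '[{"jaw":0,"x":-0.02,"y":-0.01,"z":-0.5,"ax":0,"ay":0,"az":0.05},{"jaw":0,"x":0,"y":0,"z":-0.5,"ax":0,"ay":0,"az":0},{"jaw":0,"x":0,"y":0,"z":-0.4,"ax":0,"ay":0,"az":0},{"jaw":0,"x":0,"y":0,"z":-0.1,"ax":0,"ay":0,"az":0},{"jaw":0,"x":0,"y":0,"z":0,"ax":0,"ay":0,"az":0},{"jaw":0,"x":0,"y":0,"z":0,"ax":0,"ay":0,"az":0}]'; python3 look.py wrist w9; python3 -c "
from h import *
s=sense();print(toP(s['tcp_pos']))"
```

```text
time_s: 12.72
tcp_pos: [0.5486, -0.1922, 0.0579]
ee_rot: [[0.952, 0.305, 0.005], [0.305, -0.952, -0.003], [0.004, 0.005, -1.0]]
wrist_force: [0.7, 0.9, 1.5]
gripper_width: 0.999
12.775 [ 0.54872064 -0.19225219  0.05806333] [ -3.25850111  27.25259214 -17.84703869   0.25399087 -44.55565894
 110.86140514] yawY -72.21729917096822 [ 0.00583466 -0.0034474  -0.99997704]
[-121.78178003  -23.83540721]
```

View pics/w9.png

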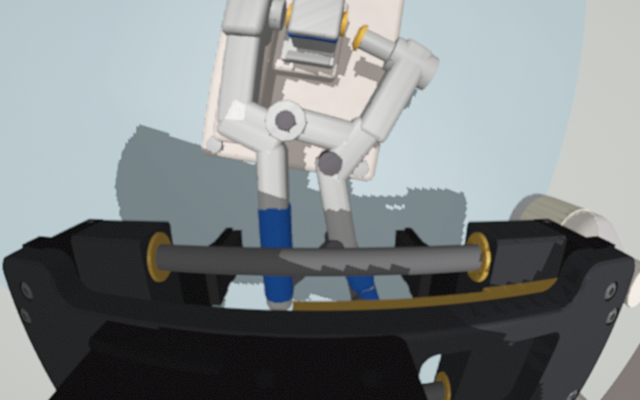

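```bash
python3 -m inch '[{"jaw":0,"x":-0.09,"y":-0.03,"z":-0.15,"ax":0.02,"ay":0.03,"az":0.05},{"jaw":0,"x":-0.02,"y":0,"z":-0.1,"ax":0,"ay":0,"az":0},{"jaw":0,"x":0,"y":0,"z":0,"ax":0,"ay":0,"az":0}]'; python3 -c "
from h import *
s=sense();print(toP(s['tcp_pos']),s['gripper_width'])"
```

```text
time_s: 13.15
tcp_pos: [0.5421, -0.1943, 0.0434]
ee_rot: [[0.949, 0.314, 0.003], [0.314, -0.949, 0.0], [0.003, 0.001, -1.0]]
wrist_force: [0.3, -0.6, -0.8]
gripper_width: 1.002
[-128.57981713  -24.92747588] 1.0015204352004055
```

```bash
python3 -m inch '[{"jaw":30,"x":0,"y":0,"z":0,"ax":0,"ay":0,"az":0},{"jaw":50,"x":0,"y":0,"z":0,"ax":0,"ay":0,"az":0},{"jaw":58,"x":0,"y":0,"z":0,"ax":0,"ay":0,"az":0},{"jaw":58,"x":0,"y":0,"z":0,"ax":0,"ay":0,"az":0}]'; python3 -c "
from h import *
s=sense();print(toP(s['tcp_pos']),s['gripper_width']*87,s['wrist_force'])"
```

```text
time_s: 13.65
tcp_pos: [0.5426, -0.1944, 0.0437]
ee_rot: [[0.949, 0.314, 0.003], [0.314, -0.949, -0.0], [0.003, 0.001, -1.0]]
wrist_force: [0.5, -0.3, 0.7]
gripper_width: 0.783
[-128.18388927  -25.05654506] 68.16273934169102 [ 0.49373745 -0.28775574  0.70467094]
```

```bash
for i in 1; do python3 -m inch '[{"jaw":64,"x":0,"y":0,"z":0,"ax":0,"ay":0,"az":0},{"jaw":68,"x":0,"y":0,"z":0,"ax":0,"ay":0,"az":0}]'; done; cat > st.py <<'E'
from h import *
s=sense();n=s['ee_rot'][:,1];d=toP(s['tcp_pos'])-np.array([-130,-1.8]);f=np.array(s['wrist_force'])
nn=d@[.179,-.984];w=s['gripper_width']*87
print("a %.1f n %.1f w %.1f  fixgap %.1f movsurf %.1f  f_n %.1f f %s t %.2f"%(d@[-.984,-.179],nn,w,-8-(nn-w/2),nn+w/2,f@n,np.round(f,1),s['time_s']))
E
python3 st.py
```

```text
time_s: 13.9
tcp_pos: [0.5426, -0.1943, 0.0438]
ee_rot: [[0.949, 0.314, 0.004], [0.314, -0.949, -0.0], [0.003, 0.001, -1.0]]
wrist_force: [-0.6, -0.9, 1.0]
gripper_width: 0.741
a 2.3 n 23.2 w 64.5  fixgap 1.0 movsurf 55.5  f_n 0.7 f [-0.6 -0.9  1. ] t 13.90
```

```bash
python3 -m inch '[{"jaw":71,"x":0,"y":0.01,"z":0,"ax":0,"ay":0,"az":0},{"jaw":74,"x":0,"y":0.01,"z":0,"ax":0,"ay":0,"az":0},{"jaw":77,"x":0,"y":0.01,"z":0,"ax":0,"ay":0,"az":0}]'; python3 st.py
```

```text
time_s: 14.28
tcp_pos: [0.5428, -0.1928, 0.0439]
ee_rot: [[0.949, 0.314, 0.004], [0.314, -0.949, -0.001], [0.004, 0.002, -1.0]]
wrist_force: [0.2, -3.8, -0.4]
gripper_width: 0.702
a 1.6 n 21.8 w 61.1  fixgap 0.7 movsurf 52.4  f_n 3.7 f [ 0.2 -3.8 -0.4] t 14.28
```

```bash
python3 -m inch '[{"jaw":80,"x":-0.002,"y":0.008,"z":0,"ax":0,"ay":0.01,"az":0},{"jaw":83,"x":-0.002,"y":0.008,"z":0,"ax":0,"ay":0,"az":0},{"jaw":86,"x":-0.002,"y":0.008,"z":0,"ax":0,"ay":0,"az":0}]'; python3 st.py
```

```text
time_s: 14.65
tcp_pos: [0.5427, -0.1928, 0.0439]
ee_rot: [[0.949, 0.314, 0.003], [0.314, -0.949, -0.002], [0.002, 0.003, -1.0]]
wrist_force: [0.4, -1.5, 0.9]
gripper_width: 0.665
a 1.7 n 21.8 w 57.9  fixgap -0.9 movsurf 50.8  f_n 1.6 f [ 0.4 -1.5  0.9] t 14.65
```

```bash
python3 -m inch '[{"jaw":89,"x":-0.002,"y":0.008,"z":0,"ax":0,"ay":0,"az":0},{"jaw":92,"x":-0.002,"y":0.008,"z":0,"ax":0,"ay":0,"az":0},{"jaw":95,"x":-0.002,"y":0.008,"z":0,"ax":0,"ay":0,"az":0}]'; python3 st.py
```

```text
time_s: 15.02
tcp_pos: [0.5423, -0.1913, 0.0439]
ee_rot: [[0.949, 0.315, 0.002], [0.315, -0.949, -0.002], [0.002, 0.003, -1.0]]
wrist_force: [1.2, -3.3, -1.0]
gripper_width: 0.63
a 1.7 n 20.2 w 54.8  fixgap -0.8 movsurf 47.6  f_n 3.5 f [ 1.2 -3.3 -1. ] t 15.03
```

```bash
python3 -m inch '[{"jaw":98,"x":-0.003,"y":0.009,"z":0,"ax":0,"ay":0,"az":0},{"jaw":101,"x":-0.003,"y":0.009,"z":0,"ax":0,"ay":0,"az":0},{"jaw":104,"x":-0.003,"y":0.009,"z":0,"ax":0,"ay":0,"az":0}]'; python3 st.py
```

```text
time_s: 15.4
tcp_pos: [0.5421, -0.1898, 0.0439]
ee_rot: [[0.949, 0.316, 0.003], [0.316, -0.949, -0.003], [0.002, 0.004, -1.0]]
wrist_force: [0.8, -3.7, -1.8]
gripper_width: 0.599
a 1.4 n 18.7 w 52.2  fixgap -0.6 movsurf 44.8  f_n 3.7 f [ 0.8 -3.7 -1.8] t 15.40
```

```bash
python3 -m inch '[{"jaw":107,"x":-0.003,"y":0.009,"z":0,"ax":0,"ay":0,"az":0},{"jaw":110,"x":-0.003,"y":0.009,"z":0,"ax":0,"ay":0,"az":0},{"jaw":113,"x":-0.003,"y":0.009,"z":0,"ax":0,"ay":0,"az":0}]'; python3 st.py
```

```text
time_s: 15.78
tcp_pos: [0.5416, -0.1884, 0.0439]
ee_rot: [[0.948, 0.317, 0.003], [0.317, -0.948, -0.004], [0.002, 0.005, -1.0]]
wrist_force: [0.3, -4.9, -2.0]
gripper_width: 0.565
a 1.4 n 17.3 w 49.1  fixgap -0.7 movsurf 41.8  f_n 4.8 f [ 0.3 -4.9 -2. ] t 15.78
```

```bash
python3 -m inch '[{"jaw":116,"x":-0.003,"y":0.009,"z":0,"ax":0.01,"ay":0,"az":0},{"jaw":119,"x":-0.003,"y":0.009,"z":0,"ax":0.01,"ay":0,"az":0},{"jaw":121,"x":-0.003,"y":0.008,"z":0,"ax":0.01,"ay":0,"az":0}]'; python3 st.py
```

```text
time_s: 16.15
tcp_pos: [0.5413, -0.1871, 0.0438]
ee_rot: [[0.948, 0.318, 0.004], [0.318, -0.948, 0.001], [0.004, 0.0, -1.0]]
wrist_force: [1.3, -4.0, -2.3]
gripper_width: 0.533
a 1.3 n 15.9 w 46.4  fixgap -0.7 movsurf 39.1  f_n 4.2 f [ 1.3 -4.  -2.3] t 16.15
```

```bash
python3 -m inch '[{"jaw":123,"x":-0.003,"y":0.008,"z":0,"ax":0,"ay":0,"az":0},{"jaw":125,"x":-0.003,"y":0.007,"z":0,"ax":0,"ay":0,"az":0},{"jaw":127,"x":-0.003,"y":0.007,"z":0,"ax":0,"ay":0,"az":0}]'; python3 st.py
```

```text
time_s: 16.52
tcp_pos: [0.541, -0.1861, 0.0439]
ee_rot: [[0.948, 0.32, 0.004], [0.32, -0.948, 0.0], [0.004, 0.001, -1.0]]
wrist_force: [0.8, -5.6, -2.8]
gripper_width: 0.509
a 1.2 n 14.9 w 44.3  fixgap -0.8 movsurf 37.0  f_n 5.6 f [ 0.8 -5.6 -2.8] t 16.52
```

```bash
python3 -m inch '[{"jaw":129,"x":-0.003,"y":0.007,"z":0,"ax":0,"ay":0,"az":0},{"jaw":131,"x":-0.003,"y":0.007,"z":0,"ax":0,"ay":0,"az":0},{"jaw":133,"x":-0.003,"y":0.007,"z":0,"ax":0,"ay":0,"az":0}]'; python3 st.py
```

```text
time_s: 16.9
tcp_pos: [0.5408, -0.1851, 0.0439]
ee_rot: [[0.947, 0.321, 0.004], [0.321, -0.947, -0.001], [0.004, 0.002, -1.0]]
wrist_force: [0.9, -5.7, -2.3]
gripper_width: 0.49
a 1.2 n 13.9 w 42.6  fixgap -0.6 movsurf 35.2  f_n 5.7 f [ 0.9 -5.7 -2.3] t 16.90
```

```bash
python3 -m inch '[{"jaw":135,"x":-0.003,"y":0.007,"z":0,"ax":0,"ay":0,"az":0},{"jaw":137,"x":-0.003,"y":0.007,"z":0,"ax":0,"ay":0,"az":0}]'; python3 st.py; python3 look.py wrist w10
```

```text
time_s: 17.15
tcp_pos: [0.5407, -0.1844, 0.0439]
ee_rot: [[0.947, 0.322, 0.005], [0.322, -0.947, -0.001], [0.005, 0.003, -1.0]]
wrist_force: [2.1, -5.9, -3.9]
gripper_width: 0.473
a 1.0 n 13.1 w 41.2  fixgap -0.6 movsurf 33.7  f_n 6.2 f [ 2.1 -5.9 -3.9] t 17.15
17.2 [ 0.54069793 -0.18431778  0.04387833] [-2.55983071e+00  2.75998970e+01 -1.98989331e+01  5.14708132e-02
 -4.22021714e+01  1.11298912e+02] yawY -71.2232077148086 [ 5.18652537e-03 -8.35933290e-04 -9.99986200e-01]
```

View pics/w10.png

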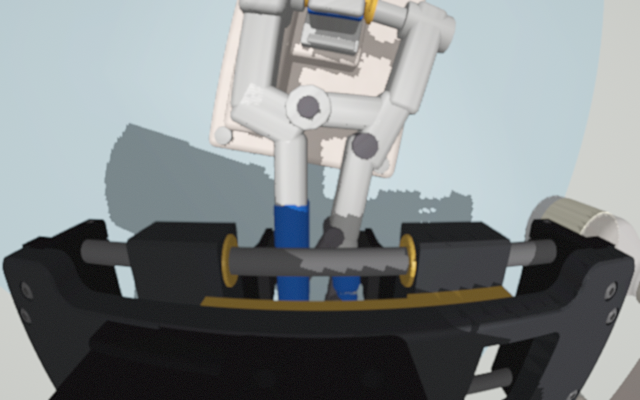

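Ram is now at the plug (370,10), and the handles are nearly parallel. I keep closing in small steps.

```bash
python3 -m inch '[{"jaw":139,"x":-0.003,"y":0.007,"z":0,"ax":0,"ay":0.02,"az":-0.03},{"jaw":141,"x":-0.003,"y":0.007,"z":0,"ax":0,"ay":0,"az":0}]'; python3 st.py
```

```text
time_s: 17.45
tcp_pos: [0.5408, -0.1835, 0.0439]
ee_rot: [[0.949, 0.316, 0.003], [0.316, -0.949, -0.001], [0.002, 0.002, -1.0]]
wrist_force: [0.7, -5.2, -3.6]
gripper_width: 0.46
a 0.6 n 12.4 w 40.0  fixgap -0.4 movsurf 32.4  f_n 5.1 f [ 0.7 -5.2 -3.6] t 17.45
```

```bash
python3 -m inch '[{"jaw":143,"x":-0.003,"y":0.007,"z":0,"ax":0,"ay":0,"az":0},{"jaw":145,"x":-0.003,"y":0.007,"z":0,"ax":0,"ay":0,"az":0}]'; python3 st.py
```

```text
time_s: 17.7
tcp_pos: [0.5409, -0.1828, 0.044]
ee_rot: [[0.95, 0.314, 0.004], [0.314, -0.95, -0.001], [0.003, 0.002, -1.0]]
wrist_force: [2.7, -5.7, -2.5]
gripper_width: 0.435
a 0.3 n 11.7 w 37.8  fixgap -0.8 movsurf 30.6  f_n 6.3 f [ 2.7 -5.7 -2.5] t 17.70
```

```bash
python3 -m inch '[{"jaw":147,"x":-0.003,"y":0.007,"z":0,"ax":0,"ay":0,"az":0},{"jaw":147,"x":0,"y":0,"z":0,"ax":0,"ay":0,"az":0}]'; python3 st.py
```

```text
time_s: 17.95
tcp_pos: [0.5409, -0.1822, 0.0439]
ee_rot: [[0.951, 0.31, 0.004], [0.31, -0.951, 0.0], [0.004, 0.001, -1.0]]
wrist_force: [1.6, -3.2, -2.4]
gripper_width: 0.426
a 0.2 n 11.1 w 37.1  fixgap -0.6 movsurf 29.7  f_n 3.5 f [ 1.6 -3.2 -2.4] t 17.95
```

```bash
python3 -m inch '[{"jaw":149,"x":-0.003,"y":0.007,"z":0,"ax":0,"ay":0,"az":0},{"jaw":149,"x":0,"y":0,"z":0,"ax":0,"ay":0,"az":0}]'; python3 st.py
```

```text
time_s: 18.2
tcp_pos: [0.541, -0.1817, 0.0439]
ee_rot: [[0.951, 0.308, 0.005], [0.308, -0.951, 0.001], [0.005, 0.001, -1.0]]
wrist_force: [0.3, -3.4, -1.9]
gripper_width: 0.418
a -0.1 n 10.7 w 36.4  fixgap -0.5 movsurf 28.9  f_n 3.3 f [ 0.3 -3.4 -1.9] t 18.20
```

```bash
python3 -m inch '[{"jaw":151,"x":-0.003,"y":0.007,"z":0,"ax":0,"ay":0,"az":0},{"jaw":151,"x":0,"y":0,"z":0,"ax":0,"ay":0,"az":0}]'; python3 st.py
```

```text
time_s: 18.45
tcp_pos: [0.5407, -0.1806, 0.044]
ee_rot: [[0.952, 0.306, 0.005], [0.306, -0.952, 0.002], [0.006, 0.0, -1.0]]
wrist_force: [0.6, -0.4, -1.5]
gripper_width: 0.407
a -0.2 n 9.6 w 35.4  fixgap 0.1 movsurf 27.3  f_n 0.5 f [ 0.6 -0.4 -1.5] t 18.45
```

```bash
python3 -m inch '[{"jaw":153,"x":-0.001,"y":0.004,"z":0,"ax":0,"ay":0,"az":0},{"jaw":153,"x":0,"y":0,"z":0,"ax":0,"ay":0,"az":0}]'; python3 st.py; python3 look.py wrist w11
```

```text
time_s: 18.7
tcp_pos: [0.5403, -0.1798, 0.044]
ee_rot: [[0.952, 0.306, 0.005], [0.306, -0.952, 0.002], [0.005, -0.001, -1.0]]
wrist_force: [0.5, -4.2, -2.6]
gripper_width: 0.406
a -0.0 n 8.7 w 35.4  fixgap 1.0 movsurf 26.3  f_n 4.1 f [ 0.5 -4.2 -2.6] t 18.70
18.75 [ 0.54026709 -0.17985902  0.04401337] [ -2.19025079  27.48523905 -19.99621121  -0.19994547 -42.26073385
 110.13124257] yawY -72.20658769146767 [ 0.00458914  0.00217304 -0.99998711]
```

View pics/w11.png

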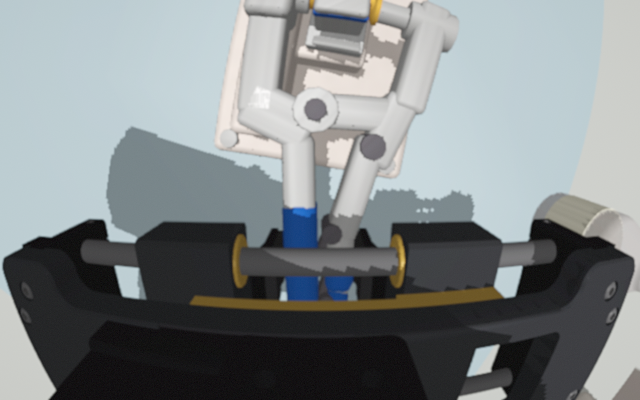

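```bash
python3 -m inch '[{"jaw":155,"x":0,"y":0,"z":0,"ax":0,"ay":0,"az":0},{"jaw":155,"x":0,"y":0,"z":0,"ax":0,"ay":0,"az":0}]'; python3 st.py
```

```text
time_s: 19.0
tcp_pos: [0.5404, -0.1802, 0.044]
ee_rot: [[0.952, 0.305, 0.005], [0.305, -0.952, 0.002], [0.005, -0.0, -1.0]]
wrist_force: [1.2, -2.9, -1.2]
gripper_width: 0.392
a -0.0 n 9.1 w 34.1  fixgap -0.0 movsurf 26.2  f_n 3.2 f [ 1.2 -2.9 -1.2] t 19.00
```

```bash
python3 -m inch '[{"jaw":157,"x":0,"y":0,"z":0,"ax":0,"ay":0,"az":0},{"jaw":157,"x":0,"y":0,"z":0,"ax":0,"ay":0,"az":0}]'; python3 st.py
```

```text
time_s: 19.25
tcp_pos: [0.5405, -0.1804, 0.044]
ee_rot: [[0.952, 0.305, 0.005], [0.305, -0.952, 0.002], [0.005, -0.0, -1.0]]
wrist_force: [1.7, -2.7, -2.1]
gripper_width: 0.391
a -0.0 n 9.3 w 34.0  fixgap -0.3 movsurf 26.3  f_n 3.1 f [ 1.7 -2.7 -2.1] t 19.25
```

Handle stopped moving at 26.2 mm while the jaw was commanded further, so it's probably at the hard stop. I open the fingers and check that it stays shut.

```bash
python3 -m inch '[{"jaw":115,"x":0,"y":0,"z":0,"ax":0,"ay":0,"az":0},{"jaw":115,"x":0,"y":0,"z":0,"ax":0,"ay":0,"az":0},{"jaw":115,"x":0,"y":0,"z":0,"ax":0,"ay":0,"az":0}]'; python3 st.py; python3 look.py wrist w12
```

```text
time_s: 19.62
tcp_pos: [0.5394, -0.1792, 0.0439]
ee_rot: [[0.952, 0.305, 0.003], [0.305, -0.952, 0.003], [0.004, -0.002, -1.0]]
wrist_force: [-0.3, 0.6, 0.6]
gripper_width: 0.538
a 0.6 n 7.8 w 46.8  fixgap 7.6 movsurf 31.2  f_n -0.7 f [-0.3  0.6  0.6] t 19.62
19.675 [ 0.53944745 -0.17916524  0.04389849] [ -2.15374982  27.4645904  -20.02584248  -0.28650383 -42.35274367
 110.13063587] yawY -72.2343411894718 [ 0.00286795  0.00326327 -0.99999056]
```

View pics/w12.png

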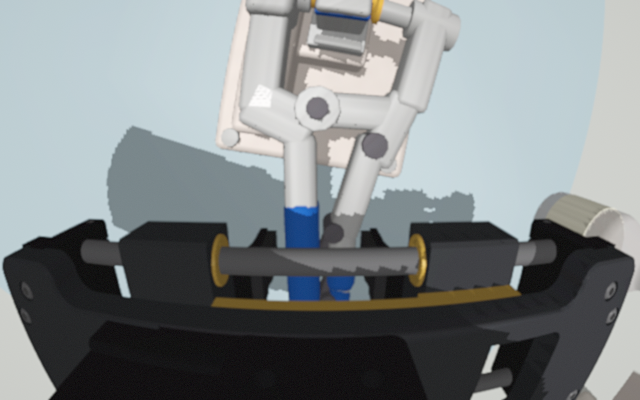

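Still shut with the fingers off (moving-handle gap about 5 mm). I lift off and back up to view the tail; this also covers the 2 s.

```bash
python3 -m inch '[{"jaw":115,"x":0,"y":0,"z":0.2,"ax":0,"ay":0,"az":0},{"jaw":115,"x":0,"y":0,"z":0.6,"ax":0,"ay":0,"az":0},{"jaw":115,"x":0,"y":0,"z":0.7,"ax":0,"ay":0,"az":0},{"jaw":115,"x":-0.3,"y":-0.1,"z":0.5,"ax":0,"ay":0,"az":0},{"jaw":115,"x":-0.6,"y":-0.2,"z":0,"ax":0,"ay":0,"az":0},{"jaw":115,"x":-0.6,"y":-0.2,"z":0,"ax":0,"ay":0,"az":0},{"jaw":115,"x":-0.4,"y":-0.15,"z":0,"ax":0,"ay":0,"az":0},{"jaw":115,"x":0,"y":0,"z":0,"ax":0,"ay":0,"az":0},{"jaw":115,"x":0,"y":0,"z":0,"ax":0,"ay":0,"az":0}]';python3 look.py wrist w13
```

```text
time_s: 20.8
tcp_pos: [0.4238, -0.2188, 0.1753]
ee_rot: [[0.952, 0.307, 0.013], [0.307, -0.952, 0.001], [0.012, 0.003, -1.0]]
wrist_force: [0.9, 1.0, -0.0]
gripper_width: 0.546
20.85 [ 0.42379815 -0.21874172  0.1752132 ] [ -7.82636068   9.78803937 -24.10313615  -0.18263295 -55.40776268
 115.81985558] yawY -72.11029870821106 [ 1.24811885e-02  9.33137200e-04 -9.99921672e-01]
```

View pics/w13.png

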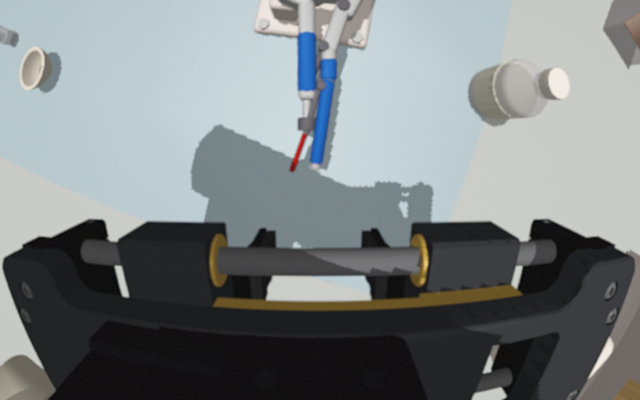

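```bash
python3 - <<'E'
from h import *
crop("pics/w13.png","pics/w13c.png",260,80,90,100,7)
E
```

View pics/w13c.png

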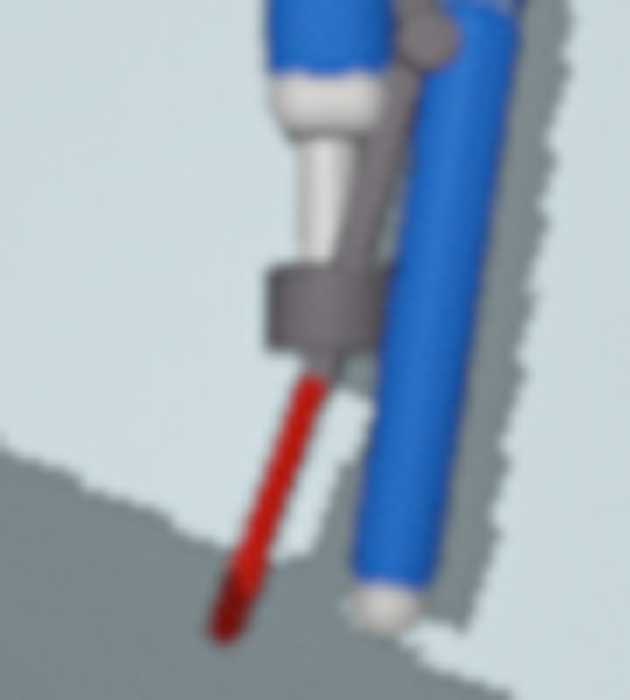

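```bash
python3 - <<'E'
from h import *
import json
p=json.load(open("w13.json"))
w=lambda x,y,z=.062:at("wrist",260+x/7,80+y/7,z,p)
P=lambda *a:np.round(toP(w(*a)),1)
for l,q in dict(tabroot=[(315,378)],tabend=[(225,640)],hL=[(405,250),(355,580)],hR=[(500,200),(437,580)],knob=[(268,350),(383,350),(327,350)],knobtop=[(268,265),(390,265)],hend=[(385,630)]).items(): print(l,[P(*a) for a in q],[np.round(w(*a)[:2],4) for a in q])
E
```

```text
tabroot [array([-190.1,  -10.9])] [array([ 0.4793, -0.189 ])]
tabend [array([-225.3,   -5.1])] [array([ 0.4436, -0.1881])]
hL [array([-172. ,  -19.3]), array([-214.8,  -20.3])] [array([ 0.4983, -0.1948]), array([ 0.4561, -0.2017])]
hR [array([-163.6,  -30. ]), array([-213. ,  -30.7])] [array([ 0.5082, -0.2042]), array([ 0.4594, -0.2117])]
knob [array([-187.5,   -4.4]), array([-185.1,  -18.8]), array([-186.3,  -11.8])] [array([ 0.4809, -0.1822]), array([ 0.4853, -0.1961]), array([ 0.4831, -0.1893])]
knobtop [array([-176.8,   -2.6]), array([-174.3,  -17.8])] [array([ 0.4913, -0.1789]), array([ 0.4959, -0.1936])]
hend [array([-220.5,  -25.2])] [array([ 0.4511, -0.2074])]
```

```bash
python3 -m inch '[{"jaw":115,"x":0.35,"y":0.2,"z":0,"ax":0,"ay":0.07,"az":-0.5},{"jaw":115,"x":0.3,"y":0.13,"z":0,"ax":0,"ay":0,"az":-0.45},{"jaw":115,"x":0,"y":0,"z":-0.2,"ax":0,"ay":0,"az":0},{"jaw":115,"x":0,"y":0,"z":-0.5,"ax":0,"ay":0,"az":0},{"jaw":115,"x":0,"y":0,"z":-0.2,"ax":0,"ay":0,"az":0},{"jaw":115,"x":0,"y":0,"z":0,"ax":0,"ay":0,"az":0},{"jaw":115,"x":0,"y":0,"z":0,"ax":0,"ay":0,"az":0}]';python3 look.py wrist w14; python3 -c "
from h import *
print(toP(sense()['tcp_pos']))"
```

```text
time_s: 21.72
tcp_pos: [0.4653, -0.1977, 0.1183]
ee_rot: [[0.989, 0.147, -0.002], [0.147, -0.989, 0.0], [-0.002, -0.0, -1.0]]
wrist_force: [0.2, -0.1, -0.3]
gripper_width: 0.551
21.775 [ 0.46530288 -0.19764253  0.1184387 ] [-4.59334536e+00  1.66524403e+01 -2.43752183e+01 -1.36594507e-02
 -4.90513112e+01  1.03066105e+02] yawY -81.53621753182001 [-1.35942257e-03  2.89862392e-04 -9.99999034e-01]
[-205.13790823  -17.56377605]
```

View pics/w14.png

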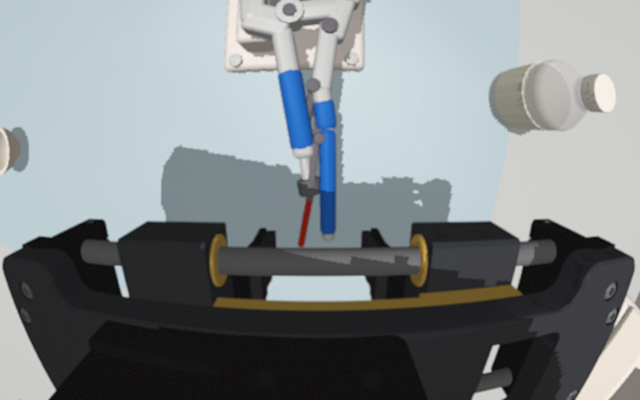

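```bash
python3 -m inch '[{"jaw":115,"x":0,"y":0,"z":-0.4,"ax":0,"ay":0,"az":0},{"jaw":115,"x":-0.02,"y":0,"z":-0.4,"ax":0,"ay":0,"az":0},{"jaw":115,"x":-0.02,"y":0,"z":-0.2,"ax":0,"ay":0,"az":0},{"jaw":115,"x":0,"y":0,"z":-0.1,"ax":0,"ay":0,"az":0},{"jaw":115,"x":0,"y":0,"z":0,"ax":0,"ay":0,"az":0},{"jaw":115,"x":0,"y":0,"z":0,"ax":0,"ay":0,"az":0}]';python3 look.py wrist w15; python3 -c "
from h import *
print(toP(sense()['tcp_pos']))"
```

```text
time_s: 22.52
tcp_pos: [0.4671, -0.1986, 0.0561]
ee_rot: [[0.989, 0.149, 0.011], [0.149, -0.989, -0.002], [0.011, 0.004, -1.0]]
wrist_force: [-0.2, 0.5, 0.2]
gripper_width: 0.546
22.575 [ 0.46713781 -0.19864605  0.05613179] [-4.65168693e+00  2.15493049e+01 -2.85534821e+01  9.10011684e-02
 -3.92470400e+01  1.03127229e+02] yawY -81.45541745232703 [ 0.01122916 -0.00192184 -0.9999351 ]
[-203.46050657  -18.81290141]
```

View pics/w15.png

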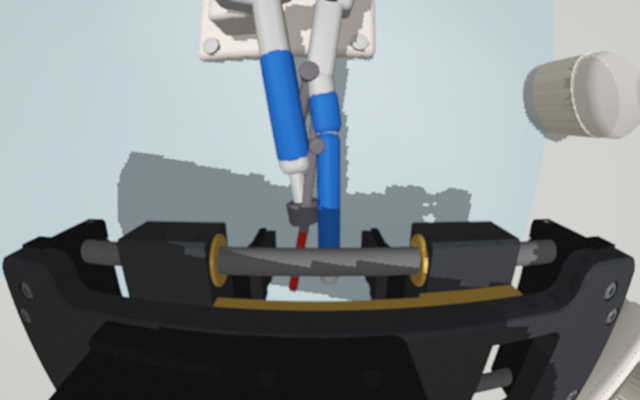

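```bash
python3 -m inch '[{"jaw":115,"x":-0.05,"y":0.02,"z":-0.15,"ax":0.01,"ay":0.06,"az":0},{"jaw":115,"x":0,"y":0,"z":-0.05,"ax":0,"ay":0,"az":0},{"jaw":115,"x":0,"y":0,"z":0,"ax":0,"ay":0,"az":0}]'; cat > st2.py <<'E'
from h import *
s=sense();q=toP(s['tcp_pos']);w=s['gripper_width']*87;f=np.array(s['wrist_force'])
print("P",np.round(q,1),"w %.1f inner %.1f outer %.1f fy %.1f f %s z %.4f"%(w,q[1]+w/2,q[1]-w/2,f[:2]@PY,np.round(f,1),s['tcp_pos'][2]))
E
python3 st2.py
```

```text
time_s: 22.95
tcp_pos: [0.4643, -0.1974, 0.0439]
ee_rot: [[0.989, 0.149, 0.001], [0.149, -0.989, -0.0], [0.001, 0.0, -1.0]]
wrist_force: [-0.5, -0.3, 0.1]
gripper_width: 0.55
P [-206.1  -17.1] w 47.8 inner 6.8 outer -41.1 fy -0.2 f [-0.5 -0.3  0.1] z 0.0439
```

```bash
python3 -m inch '[{"jaw":135,"x":0,"y":0,"z":0,"ax":0,"ay":0,"az":0},{"jaw":150,"x":0,"y":0,"z":0,"ax":0,"ay":0,"az":0},{"jaw":160,"x":0,"y":0,"z":0,"ax":0,"ay":0,"az":0},{"jaw":166,"x":0,"y":0,"z":0,"ax":0,"ay":0,"az":0},{"jaw":168,"x":0,"y":0,"z":0,"ax":0,"ay":0,"az":0}]';python3 st2.py
```

```text
time_s: 23.58
tcp_pos: [0.4645, -0.1974, 0.0441]
ee_rot: [[0.989, 0.149, 0.002], [0.149, -0.989, -0.0], [0.002, 0.001, -1.0]]
wrist_force: [-0.2, 0.3, -0.4]
gripper_width: 0.35
P [-205.9  -17.2] w 30.5 inner -2.0 outer -32.5 fy 0.3 f [-0.2  0.3 -0.4] z 0.0441
```

```bash
python3 -m inch '[{"jaw":171,"x":0,"y":0,"z":0,"ax":0,"ay":0,"az":0},{"jaw":174,"x":0,"y":0,"z":0,"ax":0,"ay":0,"az":0},{"jaw":177,"x":0,"y":0,"z":0,"ax":0,"ay":0,"az":0}]';python3 st2.py
```

```text
time_s: 23.95
tcp_pos: [0.4645, -0.1974, 0.0442]
ee_rot: [[0.989, 0.149, 0.002], [0.149, -0.989, -0.0], [0.002, 0.001, -1.0]]
wrist_force: [-0.1, -0.1, 0.3]
gripper_width: 0.314
P [-205.9  -17.2] w 27.3 inner -3.6 outer -30.9 fy -0.1 f [-0.1 -0.1  0.3] z 0.0442
```

```bash
python3 -m inch '[{"jaw":179,"x":0,"y":0,"z":0,"ax":0,"ay":0,"az":0},{"jaw":181,"x":0,"y":0,"z":0,"ax":0,"ay":0,"az":0}]';python3 st2.py
```

```text
time_s: 24.2
tcp_pos: [0.4645, -0.1974, 0.0441]
ee_rot: [[0.989, 0.149, 0.002], [0.149, -0.989, -0.0], [0.002, 0.001, -1.0]]
wrist_force: [0.2, -0.2, -0.4]
gripper_width: 0.3
P [-205.9  -17.2] w 26.1 inner -4.1 outer -30.2 fy -0.2 f [ 0.2 -0.2 -0.4] z 0.0441
```

```bash
python3 -m inch '[{"jaw":183,"x":0,"y":0,"z":0,"ax":0,"ay":0,"az":0},{"jaw":185,"x":0,"y":-0.003,"z":0,"ax":0,"ay":0,"az":0}]';python3 st2.py
```

```text
time_s: 24.45
tcp_pos: [0.4645, -0.1979, 0.0441]
ee_rot: [[0.989, 0.149, 0.002], [0.149, -0.989, -0.001], [0.002, 0.001, -1.0]]
wrist_force: [0.0, -1.3, -0.6]
gripper_width: 0.278
P [-205.9  -17.7] w 24.2 inner -5.6 outer -29.8 fy -1.3 f [ 0.  -1.3 -0.6] z 0.0441
```

```bash
python3 -m inch '[{"jaw":187,"x":0,"y":-0.006,"z":0,"ax":0,"ay":0,"az":0},{"jaw":189,"x":0,"y":-0.006,"z":0,"ax":0,"ay":0,"az":0}]';python3 st2.py
```

```text
time_s: 24.7
tcp_pos: [0.4646, -0.1987, 0.0441]
ee_rot: [[0.989, 0.149, 0.002], [0.149, -0.989, -0.001], [0.002, 0.001, -1.0]]
wrist_force: [0.2, -0.3, -0.4]
gripper_width: 0.264
P [-205.9  -18.5] w 22.9 inner -7.1 outer -30.0 fy -0.3 f [ 0.2 -0.3 -0.4] z 0.0441
```

```bash
python3 -m inch '[{"jaw":191,"x":0,"y":-0.006,"z":0,"ax":0,"ay":0,"az":0},{"jaw":193,"x":0,"y":-0.006,"z":0,"ax":0,"ay":0,"az":0}]';python3 st2.py
```

```text
time_s: 24.95
tcp_pos: [0.4647, -0.1995, 0.0442]
ee_rot: [[0.989, 0.149, 0.002], [0.149, -0.989, -0.001], [0.002, 0.001, -1.0]]
wrist_force: [-0.3, -0.6, -0.1]
gripper_width: 0.246
P [-206.   -19.3] w 21.4 inner -8.6 outer -30.0 fy -0.5 f [-0.3 -0.6 -0.1] z 0.0442
```

```bash
python3 -m inch '[{"jaw":195,"x":0,"y":-0.006,"z":0,"ax":0,"ay":0,"az":0},{"jaw":197,"x":0,"y":-0.006,"z":0,"ax":0,"ay":0,"az":0}]';python3 st2.py;python3 look.py wrist w16
```

```text
time_s: 25.2
tcp_pos: [0.4649, -0.2002, 0.0442]
ee_rot: [[0.989, 0.149, 0.003], [0.149, -0.989, -0.001], [0.002, 0.001, -1.0]]
wrist_force: [-0.1, 0.2, -0.7]
gripper_width: 0.233
P [-205.9  -20.1] w 20.3 inner -9.9 outer -30.2 fy 0.2 f [-0.1  0.2 -0.7] z 0.0442
25.25 [ 0.46484283 -0.20030806  0.04413789] [-4.88507790e+00  2.27140764e+01 -2.90238522e+01  5.92686613e-02
 -3.81214455e+01  1.03429760e+02] yawY -81.40881236258882 [ 2.39134587e-03 -8.45298389e-04 -9.99996783e-01]
```

View pics/w16.png

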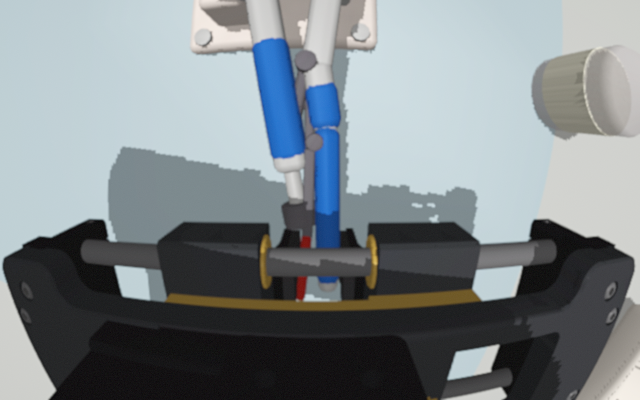

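```bash
python3 -m inch '[{"jaw":199,"x":0,"y":-0.006,"z":0,"ax":0,"ay":0,"az":0},{"jaw":201,"x":0,"y":-0.006,"z":0,"ax":0,"ay":0,"az":0}]';python3 st2.py
```

```text
time_s: 25.5
tcp_pos: [0.4651, -0.2013, 0.0442]
ee_rot: [[0.989, 0.15, 0.003], [0.15, -0.989, -0.001], [0.003, 0.002, -1.0]]
wrist_force: [0.2, -1.7, -2.1]
gripper_width: 0.215
P [-205.9  -21.1] w 18.7 inner -11.8 outer -30.5 fy -1.7 f [ 0.2 -1.7 -2.1] z 0.0442
```

```bash
python3 -m inch '[{"jaw":203,"x":0,"y":-0.008,"z":0,"ax":0,"ay":0,"az":0},{"jaw":205,"x":0,"y":-0.008,"z":0,"ax":0,"ay":0,"az":0}]';python3 st2.py
```

```text
time_s: 25.75
tcp_pos: [0.4653, -0.2026, 0.0442]
ee_rot: [[0.989, 0.15, 0.003], [0.15, -0.989, -0.002], [0.003, 0.002, -1.0]]
wrist_force: [1.0, -2.2, -1.6]
gripper_width: 0.206
P [-205.9  -22.5] w 17.9 inner -13.6 outer -31.4 fy -2.3 f [ 1.  -2.2 -1.6] z 0.0442
```

```bash
python3 -m inch '[{"jaw":205,"x":0.002,"y":-0.03,"z":0,"ax":0,"ay":0,"az":0},{"jaw":205,"x":0.002,"y":-0.03,"z":0,"ax":0,"ay":0,"az":0}]';python3 st2.py
```

```text
time_s: 26.0
tcp_pos: [0.466, -0.2063, 0.0442]
ee_rot: [[0.989, 0.15, 0.004], [0.15, -0.989, -0.001], [0.004, 0.002, -1.0]]
wrist_force: [1.6, -1.0, -1.9]
gripper_width: 0.202
P [-205.7  -26.2] w 17.6 inner -17.4 outer -35.0 fy -1.3 f [ 1.6 -1.  -1.9] z 0.0442
```

```bash
python3 -m inch '[{"jaw":205,"x":0.005,"y":-0.06,"z":0,"ax":0,"ay":0,"az":0.15},{"jaw":205,"x":0.005,"y":-0.06,"z":0,"ax":0,"ay":0,"az":0.15},{"jaw":205,"x":0.005,"y":-0.06,"z":0,"ax":0,"ay":0,"az":0.15}]';python3 st2.py
```

```text
time_s: 26.38
tcp_pos: [0.4682, -0.2186, 0.0444]
ee_rot: [[0.973, 0.233, 0.007], [0.233, -0.973, -0.003], [0.006, 0.004, -1.0]]
wrist_force: [1.8, -6.2, -3.9]
gripper_width: 0.193
P [-205.2  -38.7] w 16.8 inner -30.4 outer -47.1 fy -6.4 f [ 1.8 -6.2 -3.9] z 0.0444
```

```bash
python3 -m inch '[{"jaw":195,"x":0,"y":0,"z":0,"ax":0,"ay":0,"az":0},{"jaw":180,"x":0,"y":0,"z":0,"ax":0,"ay":0,"az":0},{"jaw":150,"x":0,"y":-0.05,"z":0,"ax":0,"ay":0,"az":0},{"jaw":110,"x":0,"y":-0.05,"z":0,"ax":0,"ay":0,"az":0},{"jaw":70,"x":0,"y":-0.05,"z":0,"ax":0,"ay":0,"az":0},{"jaw":30,"x":0,"y":-0.05,"z":0,"ax":0,"ay":0,"az":0},{"jaw":0,"x":0,"y":-0.05,"z":0,"ax":0,"ay":0,"az":0},{"jaw":0,"x":0,"y":0,"z":0,"ax":0,"ay":0,"az":0},{"jaw":0,"x":0,"y":0,"z":0,"ax":0,"ay":0,"az":0},{"jaw":0,"x":0,"y":0,"z":0,"ax":0,"ay":0,"az":0}]';python3 st2.py;python3 look.py wrist w17
```

```text
time_s: 27.62
tcp_pos: [0.4702, -0.2383, 0.0444]
ee_rot: [[0.971, 0.238, 0.011], [0.238, -0.971, -0.006], [0.01, 0.008, -1.0]]
wrist_force: [-0.4, 0.6, -0.3]
gripper_width: 0.989
P [-205.9  -58.5] w 86.1 inner -15.5 outer -101.6 fy 0.6 f [-0.4  0.6 -0.3] z 0.0444
27.675 [ 0.470234   -0.23831552  0.04439662] [ -9.10090471  24.04618115 -26.6195625    0.34124957 -38.63608364
 112.58103241] yawY -76.25690063531373 [ 0.01145198 -0.0056006  -0.99991874]
```

View pics/w17.png

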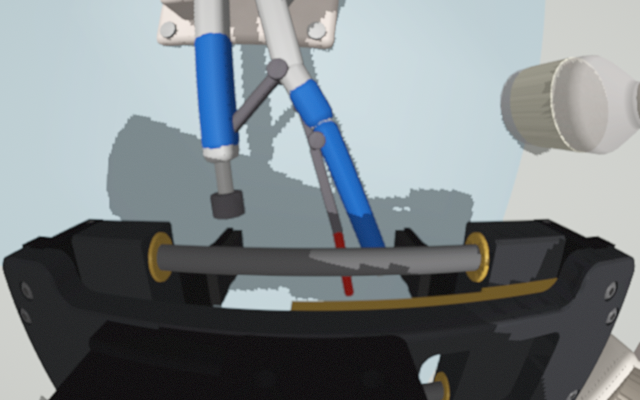

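Press has sprung open and the handle lies free between the fingers. Now I lift straight up and inspect.

```bash
python3 -m inch '[{"jaw":0,"x":0,"y":0,"z":0.2,"ax":0,"ay":0,"az":0},{"jaw":0,"x":0,"y":0,"z":0.5,"ax":0,"ay":0,"az":0},{"jaw":0,"x":0,"y":0,"z":0.7,"ax":0,"ay":0,"az":0},{"jaw":0,"x":0,"y":0,"z":0.7,"ax":0,"ay":0.07,"az":0},{"jaw":0,"x":0,"y":0,"z":0.3,"ax":0,"ay":0,"az":0},{"jaw":0,"x":0,"y":0,"z":0,"ax":0,"ay":0,"az":0},{"jaw":0,"x":0,"y":0,"z":0,"ax":0,"ay":0,"az":0}]';python3 look.py wrist w18; python3 look.py top t18; python3 -c "
from h import *
crop('pics/t18.png','pics/t18c.png',325,130,110,120,5)"
```

```text
time_s: 28.55
tcp_pos: [0.469, -0.2378, 0.1966]
ee_rot: [[0.971, 0.238, 0.001], [0.238, -0.971, -0.006], [-0.001, 0.006, -1.0]]
wrist_force: [0.0, -0.2, -0.9]
gripper_width: 1.002
28.6 [ 0.46903542 -0.23786965  0.19657217] [ -8.9864673   13.54370371 -15.96335372   0.40638478 -60.40143966
 112.58542398] yawY -76.20043949891837 [ 6.24747517e-04 -6.34258848e-03 -9.99979690e-01]
28.65 [ 0.46895839 -0.23786336  0.1962252 ] [ -8.98700249  13.57597975 -15.97358024   0.40662842 -60.4022686
 112.5845865 ] yawY -76.20145046212096 [-1.22863053e-04 -6.22816233e-03 -9.99980597e-01]
```

View pics/w18.png

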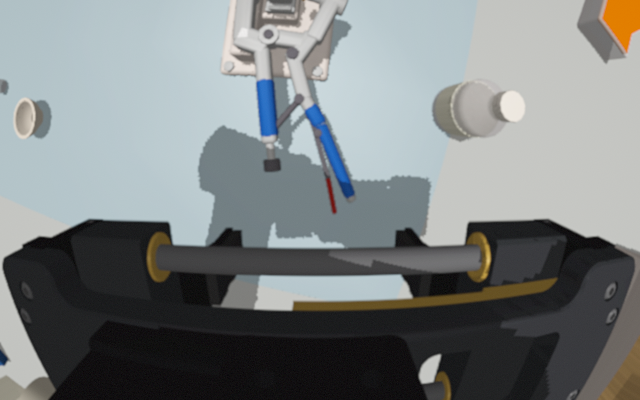

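View pics/t18c.png

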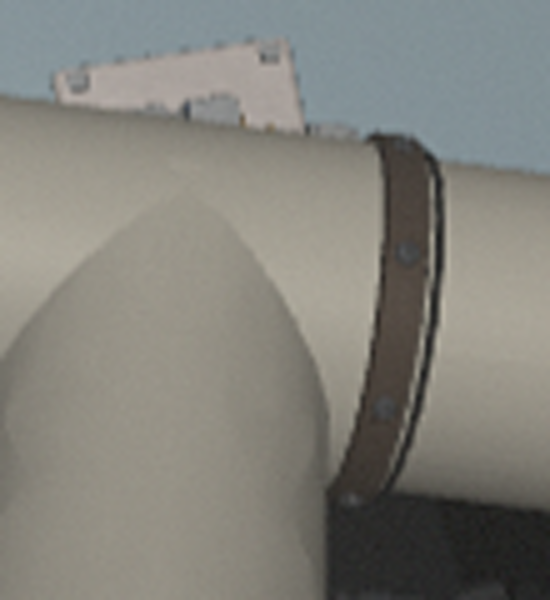

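```bash
python3 -m inch '[{"jaw":0,"x":0,"y":0.4,"z":0.4,"ax":0,"ay":0,"az":0},{"jaw":0,"x":0,"y":0.8,"z":0.4,"ax":0,"ay":0,"az":0},{"jaw":0,"x":0,"y":0.9,"z":0,"ax":0,"ay":0,"az":0},{"jaw":0,"x":0,"y":0.9,"z":0,"ax":0,"ay":0,"az":0},{"jaw":0,"x":0,"y":0.9,"z":0,"ax":0,"ay":0,"az":0},{"jaw":0,"x":0,"y":0.9,"z":0,"ax":0,"ay":0,"az":0},{"jaw":0,"x":0,"y":0.6,"z":0,"ax":0,"ay":0,"az":0},{"jaw":0,"x":0,"y":0,"z":0,"ax":0,"ay":0,"az":0},{"jaw":0,"x":0,"y":0,"z":0,"ax":0,"ay":0,"az":0}]'; python3 look.py top t19; python3 look.py side s19;python3 -c "
from h import *
crop('pics/t19.png','pics/t19c.png',325,130,110,120,5)
crop('pics/s19.png','pics/s19c.png',260,140,130,90,6)"
```

```text
time_s: 29.78
tcp_pos: [0.464, 0.095, 0.2356]
ee_rot: [[0.972, 0.236, -0.019], [0.236, -0.972, -0.01], [-0.021, 0.005, -1.0]]
wrist_force: [-0.2, -0.0, -0.2]
gripper_width: 1.001
29.825 [0.46403731 0.0947971  0.23560135] [ 31.20025352   7.19024009 -17.89174748  -0.10220163 -66.14868858
  72.46349421] yawY -76.3756205475034 [-0.0192158  -0.00973034 -0.99976801]
29.875 [0.46417438 0.09449297 0.23585151] [ 31.16098074   7.17041608 -17.87917805  -0.09700902 -66.1519773
  72.46028067] yawY -76.41604388436235 [-0.01874507 -0.0095253  -0.99977892]
```

View pics/t19.png

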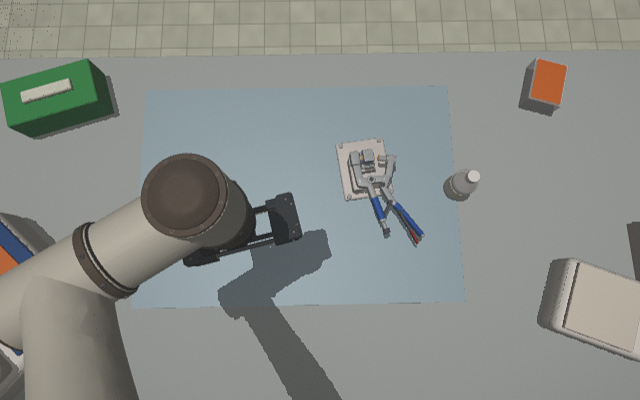

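View pics/t19c.png

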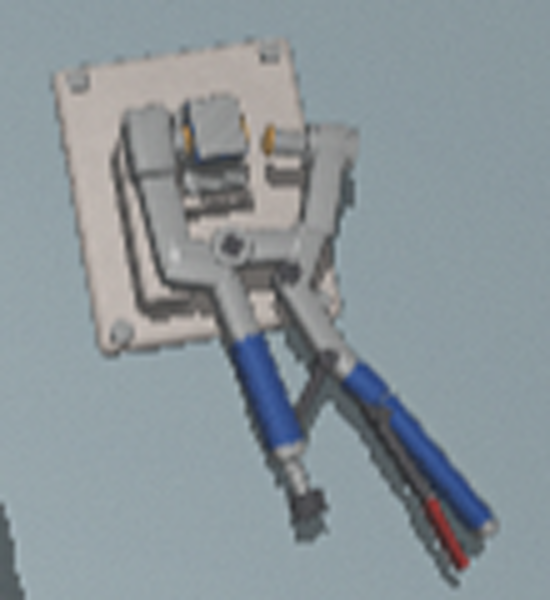

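View pics/s19c.png

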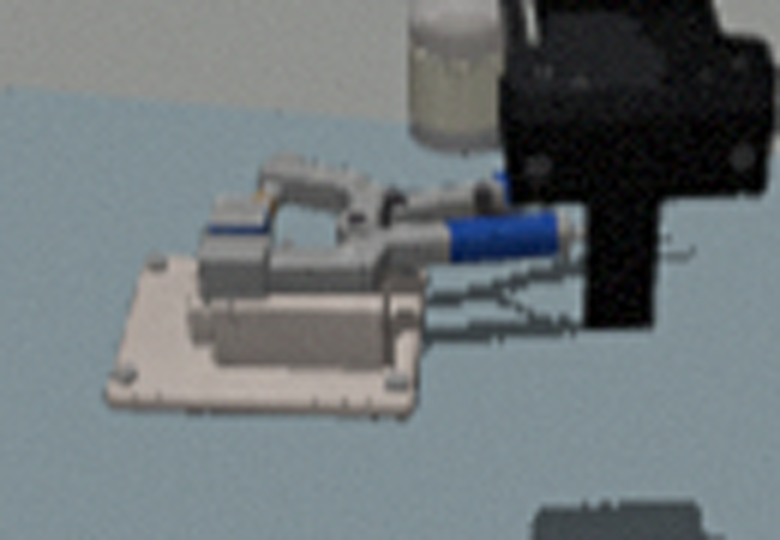

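```bash
python3 - <<'E'
from h import *
q=[toP(at("top",325+x/5,130+y/5,.078)) for x,y in [(188,99),(238,94),(246,152),(197,160)]]
print(np.round(q,1),np.mean(q,0),[np.degrees(np.arctan2(*(q[a]-q[b])[::-1])) for a,b in((0,3),(1,2))])
h=[toP(at("top",325+x/5,130+y/5,.074)) for x,y in [(232,245)]];print("hub",h)
E
```

```text
[[ 13.8  10.1]
 [ 12.5 -13.8]
 [-16.2 -12.3]
 [-16.4  11.3]] [-1.60703203 -1.14510251] [np.float64(-2.1875963534424274), np.float64(-2.982846060656382)]
hub [array([-58.68991729,   1.7906419 ])]
```

```bash
python3 -c "
from station import *
print(sense()['time_s'],sense()['wrist_force']);print(finish_job())"
```

```text
29.875 [-0.23803829 -0.49373795 -0.02928057]
the job is handed in; nothing more can be done
None
```

The job is done and handed in at 29.9 s of the 72 s. I set the die in the nest and let go of it, then squeezed the handles until they snapped over centre. The press stayed shut with the hands off for over 4 s. I then pinched the red lever in towards the blue handle until the lock let go, followed the handle out a little and let it spring open.

**Last checks:**
- **Press and die:** the final pictures show the press fully open, with the handle and lever looking the same as at the start. The die stands upright in the nest with the ram clear of it, and the arm is well away.
- **Die position:** the last top view puts the die at (-1.6, -1.1) mm from the nest centre. That view read the jaw pivot about 2.5 mm off its given place, so the die is more likely near (+1, +1) mm. Both are inside the limits. The die is turned about 2 to 3° (0.2 rad is about 11°).
- **Forces:** the wrist never read more than about 10 N. It only sees the difference between the two fingers, so the pinch forces on the handle and lever were not measured. I kept them low with small jaw steps.
- **Bystanders:** the flask is unmoved in the last picture. The arm hid the vial and mortar there, and it never went near them at a low height.

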